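# Set the egg things on their matching pads

## Robot

A 7-joint arm with a two-finger parallel gripper is mounted at the origin on the work surface. World frame = base frame: x ahead of the robot, y to its left, z up, the work surface at z = 0. Lengths are in m, angles in rad, forces in N, time in s.
With the tool pointing down it reaches from about 0.4 to 0.875 m from the base axis. Payload 19.3 kg.
Tool frame: the origin (TCP) lies on the centre line of the jaws, within the pads' length; the fingertips stand 8 mm ahead of it and the grasp point (between the pads) lies 11 mm behind it (bot.tip_extent is the distance from the TCP to the fingertips, in m); x points along the fingers, y is the direction in which the jaws open and shut, and the axes are right-handed (so a half turn about x gives the same grasp; the last joint's range is limited). The gripper opens to 85 mm and grips with 20 to 120 N. Pads are 22 mm wide; open, the fingers measure 114 mm over their backs; the gripper's body (76 mm by 85 mm) begins 54 mm behind the grasp point. The pads swing forward as they close: fully open they stand 13 mm farther back than shut.
Start: joints at [-1.308, 0.521, -0.036, 1.599, 0.021, 1.021, -0.113], TCP at [0.204, 0.591, 0.239] pointing down, gripper open.
Joint ranges: [-2.91, 2.91], [-0.3, 2.13], [-1.5, 1.42], [0.17, 2.43], [-1.26, 4.41], [0.16, 1.93], [-2.52, 2.52]. Speed limits (rad/s): [1.89, 1.89, 2.39, 2.39, 3.01, 3.01, 3.01].

## Interface

Orientations are given as [roll, pitch, yaw] about the fixed x, y, z axes, in that order (R = Rz(yaw) Ry(pitch) Rx(roll)).
In Python, from workcell import sensors, imaging, order, bot gives the robot as it stands.
- The arm moves only by the tool arm_command, never from a script. Its argument "commands" is a list of rows, each an object of numbers: "dx", "dy", "dz": the shift along the tool's x, y, z in cm; "twist": the turn about the tool's x in rad. A call has 1 to 12 rows; each row is the pose to reach, as a shift and turn from the pose measured when the call began, along the tool's axes at that moment; what a row does not reach only later rows make up. A row lasts 1/12 s, in which the tool goes at most 41.7 mm and 7.16 degrees, less where a joint would pass 70% of its speed; a pose out of reach is approached as far as the arm can. A call with a gripper value outside its range is refused whole. "grip" is the closure, from -1 (fully open) to 1 (shut), set as the call begins (left out, the last holds). The fingers move at their own pace and stop on an object; "squeeze" is the grip in N (left out, the last holds). Time passes only in rows, so rows that repeat a pose let the fingers close. It gives the time, the measured TCP pose, the force and the opening at its end, in the units of the state.
- sensors.observe(): the state, without advancing time (a new reading comes with each control period).
- imaging.grab_frame(name): name is "scene" or "top" or "wrist"; returns the picture (480x640x3 uint8, red, green, blue); there is no depth.
- imaging.camera_info(name): a dict with "fx", "fy", "cx", "cy" (pixels), "origin" and "attitude" of the camera in the world. Camera axes: x right, y down, z forward; pixel columns grow to the right and rows downward; lengths in m; the calibration is good to about 2 mm. A picture is of the moment at which its call begins: read the wrist's pose just before it. camera_info takes no time and is no camera call; for the wrist camera it gives the pose at the moment of the call.
- order.job_done(): hands the job in, once; it reports no verdict.
The state is a dict: "clock": time; "qpos": joint angles; "qd": joint speeds; "joint_efforts": joint torques, N m; "position": TCP position; "tool_rot": TCP orientation; "force": force on the tool from outside, world axes, zero at the start; "moment": the same for the moment, N m; "grip_width": finger opening in m.
Only numpy, scipy, OpenCV 4.12 (cv2) and the standard library are available. Lean on these libraries where they do the work, as an engineer would, in place of code of your own. Each camera call takes 0.05 s, during which the arm holds its last target.

## Task

Stand the blue egg cup, the green egg cup, the yellow egg timer and the copper measuring cup upright in the middle of the pad of their own colour in the pulled-out tray, with the measuring cup's handle lying over the strip of its outline. Leave the jam jar standing where it is.

Things in the scene. Friction and masses are not known exactly. Their poses are not given: they have to be found in the camera images.
- blue_egg_cup: Loose blue ceramic egg cup with white speckles, 62 mm tall: foot 42 mm across, narrow stem, bowl with upright sides 49 mm across from 36 mm up to the rim at 62 mm. About 0.09 kg. Origin: centre of its underside; z up along its axis; turning about z makes no difference.
- green_egg_cup: Loose green ceramic egg cup with white speckles, 62 mm tall: foot 42 mm across, narrow stem, bowl with upright sides 49 mm across from 36 mm up to the rim at 62 mm. About 0.09 kg. Origin: centre of its underside; z up along its axis; turning about z makes no difference.
- egg_timer: Loose yellow plastic egg-shaped kitchen timer with a white seam band, 66 mm tall; straight-sided and 54 mm across between heights 12 and 40 mm, domed above, flat base 46 mm across. About 0.09 kg. Origin: centre of its underside; z up along its axis; turning about z makes no difference.
- copper_cup: Loose open copper measuring cup, 46 mm tall, 52 mm (base) to 54 mm (rim) across, with one flat straight handle 14 mm wide, 5 mm thick, sticking out level just below the rim (39 to 44 mm high), its end 84 mm from the cup's axis. About 0.12 kg. Origin: centre of the cup's underside; z up, x along the handle, outwards.
- copper_cup_handle (a point): Point in the measuring cup's handle near its end: 80 mm out from the cup's axis and 41.5 mm above its underside.
- blue_pad: Flat round blue pad with a thin white circle on it, 72 mm across, 4 mm thick, fixed to the floor of the low tray. Origin: centre of its underside, its top is 4 mm above that; z up. The oak tray around the pads is 310 mm square, its floor 18 mm and its rim 30 mm above the table; the four pads lie two by two, about 125 to 130 mm apart.
- green_pad: Flat round green pad with a thin white circle on it, 72 mm across, 4 mm thick, fixed to the floor of the low tray. Origin: centre of its underside, its top is 4 mm above that; z up.
- yellow_pad: Flat round yellow pad with a thin white circle on it, 72 mm across, 4 mm thick, fixed to the floor of the low tray. Origin: centre of its underside, its top is 4 mm above that; z up. Behind the tray (+x) stands a low cubby, 100 mm high, with a book and a dish on top, its front 80 mm or more beyond the centres of the farther pads.
- copper_pad: Flat copper-coloured pad in the outline of the measuring cup: a round part 72 mm across with a thin white circle on it and a straight strip 20 mm wide for the handle, reaching to 82 mm from the circle's centre; 4 mm thick, fixed to the tray floor. Origin: centre of the round part's underside, its top is 4 mm above; z up, x along the strip, outwards.
- jam_jar: Bystander: ribbed amber glass jam jar with a red lid, 60 mm across, 78 mm tall, standing among the loose things on the table; leave it alone. Origin: centre of its underside; z up. (A butter knife, 7 mm high, also lies on the table between the things; other kitchen things, up to 220 mm tall, stand farther out, beyond x = 0.7 or |y| = 0.45.)

How it is judged:
By the outcome, as a careful person would: the job done as asked, in the order asked, and still so for the second after the job is handed in, with the robot touching nothing.
It also fails if it takes over 109 s, if anything falls off the work surface, if the arm or the gripper's body presses on something with over 40 N, if the wrist force passes 120 N, or if a joint passes its speed limit or range.

## Working session

There is one attempt and no reset: what is moved stays moved. The work goes in short steps, Python scripts to look and compute and a tool call to move; the robot and the scene stay as the last step left them, time stands still between calls to the robot, and variables do not carry over. Pictures are saved under pics/ and viewed, and the job is handed in when it is done.

Besides the shell and the picture viewer there is one more tool, called by a JSON object that holds its "fn" and its "kwargs". arm_command: Moves the arm, as the interface text tells. Its arguments: {"type":"object","properties":{"commands":{"type":"array"},"grip":{"type":"number"},"squeeze":{"type":"number"}},"required":["commands"]}

```bash
ls; mkdir -p pics; python3 - <<'E'
from workcell import sensors, imaging, order, bot
import cv2
print(sensors.observe()); print(bot.tip_extent)
for n in ["scene","top","wrist"]:
    print(n,imaging.camera_info(n))
    cv2.imwrite(f"pics/{n}0.png",imaging.grab_frame(n)[:,:,::-1])
E
```

```text
pics
{'clock': 0.0, 'qpos': array([-1.30819981,  0.52200373, -0.03630498,  1.60001448,  0.0211896 ,
        1.02108779, -0.11280626]), 'qd': array([-0.00077894,  0.00044558, -0.00104721,  0.00032686,  0.00017752,
        0.00128107,  0.00063829]), 'joint_efforts': array([-1.38459840e-03, -9.27094960e+01,  1.97966695e+00, -3.69939744e+01,
        1.79484993e-02,  7.96260720e-03,  4.30031434e-06]), 'position': array([0.20411589, 0.59038038, 0.23873006]), 'tool_rot': array([-1.4972612 ,  1.5696676 , -1.83009871]), 'force': array([0.06143526, 0.11202222, 0.04246463]), 'moment': array([-0.00016806,  0.02613188, -0.00989697]), 'grip_width': 0.08521925687145951}
0.008
scene {'fx': 524.5044140683481, 'fy': 524.5044140683481, 'cx': 321.3850522144251, 'cy': 239.80124003225927, 'origin': array([1.37077032, 0.32506683, 0.68985014]), 'attitude': array([-2.17008442,  0.01160364,  1.95490956])}
top {'fx': 553.5111344095416, 'fy': 553.5111344095416, 'cx': 323.52780023529067, 'cy': 239.72274702206934, 'origin': array([ 0.43446496, -0.06601644,  1.31386744]), 'attitude': array([-3.10197352,  0.00889703, -1.54727587])}
wrist {'fx': 387.1608239600567, 'fy': 387.1608239600567, 'cx': 314.4469634301126, 'cy': 235.78518071187474, 'origin': array([0.13940239, 0.61225309, 0.3732548 ]), 'attitude': array([2.87011310e+00, 1.65029848e-03, 1.23768605e+00])}
```

View pics/top0.png

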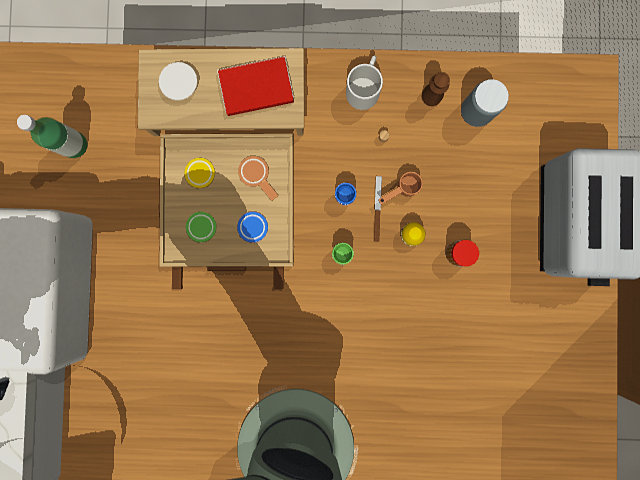

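View pics/scene0.png

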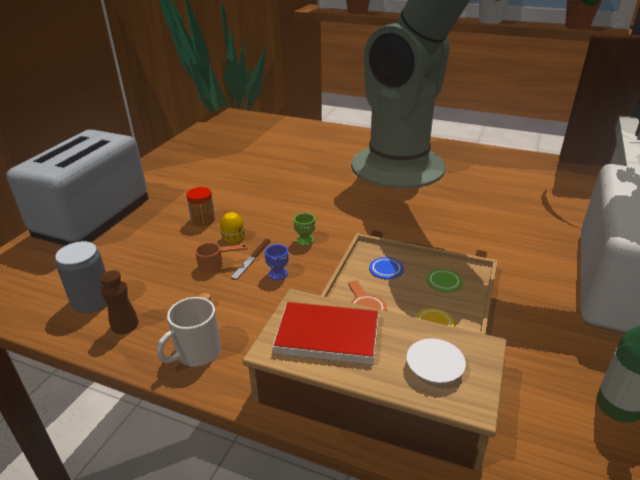

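View pics/wrist0.png

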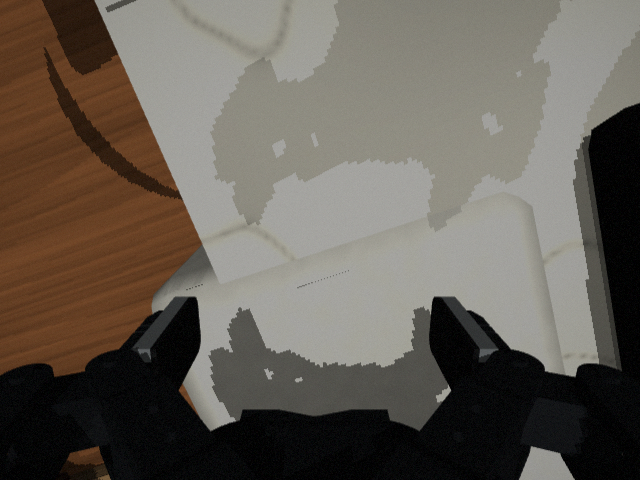

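The top view shows the tray pads (yellow 199,172; copper 253,170; green 200,226; blue 253,226). The loose items are blue cup (345,193), green cup (343,253), copper cup (409,183), timer (413,234) and jar (465,253). All of them are standing.

```bash
cat > h.py <<'E'
import numpy as np, cv2
from scipy.spatial.transform import Rotation as Ro
from scipy.optimize import least_squares
from workcell import sensors, imaging, order, bot
def cam(n): 
    c=imaging.camera_info(n); return c
def R(a): return Ro.from_euler('xyz',a).as_matrix()
def proj(c,P):
    p=(np.atleast_2d(P)-c['origin'])@R(c['attitude'])
    return np.c_[c['fx']*p[:,0]/p[:,2]+c['cx'],c['fy']*p[:,1]/p[:,2]+c['cy']]
def ray(c,uv,z):
    d=R(c['attitude'])@np.array([(uv[0]-c['cx'])/c['fx'],(uv[1]-c['cy'])/c['fy'],1])
    o=c['origin']; return o+d*(z-o[2])/d[2]
PROF={'egg':[(0,21),(5,21),(36,24.5),(62,24.5)],'timer':[(0,23),(12,27),(40,27),(50,25),(58,19),(66,4)],'cup':[(0,26),(46,27)],'jar':[(0,30),(78,30)],'pad':[(4,36)]}
t=np.linspace(0,2*np.pi,60)
def sil(c,kind,xy,z0=0):
    P=np.concatenate([np.c_[xy[0]+r/1e3*np.cos(t),xy[1]+r/1e3*np.sin(t),np.full(60,z0+h/1e3)] for h,r in PROF[kind]])
    return cv2.convexHull(proj(c,P).astype(np.float32))[:,0]
def hullstat(h):
    m=cv2.moments(h.astype(np.float32)); return np.array([m['m10'],m['m01']])/m['m00'],m['m00']
def fit(c,mask,kind,xy0,z0=0):
    cs,_=cv2.findContours(mask.astype(np.uint8),cv2.RETR_EXTERNAL,cv2.CHAIN_APPROX_NONE)
    k=max(cs,key=cv2.contourArea); hu=cv2.convexHull(k)[:,0]
    # mask pixel area centroid of filled hull
    cc,a=hullstat(hu)
    r=least_squares(lambda x:hullstat(sil(c,kind,x,z0))[0]-cc,xy0)
    return r.x,a,hullstat(sil(c,kind,r.x,z0))[1],cc
def hsv(im): return cv2.cvtColor(im,cv2.COLOR_RGB2HSV)
def near(mask,uv,rad):
    m=np.zeros(mask.shape,np.uint8); cv2.circle(m,tuple(int(v) for v in uv),rad,1,-1); return (mask>0)&(m>0)
E
python3 - <<'E'
from h import *
s=sensors.observe(); print(R(s['tool_rot']).round(3))
c=cam('wrist'); print('cam in tool',R(s['tool_rot']).T@(c['origin']-s['position']), (R(s['tool_rot']).T@R(c['attitude'])).round(3))
big=cv2.imread('pics/top0.png')
cv2.imwrite('pics/t_obj.png',cv2.resize(big[160:280,320:490],None,fx=4.5,fy=4.5,interpolation=cv2.INTER_NEAREST))
cv2.imwrite('pics/t_tray.png',cv2.resize(big[130:270,155:305],None,fx=4,fy=4,interpolation=cv2.INTER_NEAREST))
g=cv2.imread('pics/scene0.png')
cv2.imwrite('pics/s_obj.png',cv2.resize(g[170:300,170:340],None,fx=4.5,fy=4.5,interpolation=cv2.INTER_NEAREST))
H=hsv(big[:,:,::-1].copy())
for uv in [(345,193),(343,253),(409,183),(413,234),(199,172),(253,170),(245,180),(200,226),(270,190),(253,226),(320,300),(465,253)]:
    print(uv,H[uv[1],uv[0]])
E
```

```text
[[-0.     0.327  0.945]
 [-0.001  0.945 -0.327]
 [-1.    -0.001  0.   ]]
cam in tool [-0.13445698 -0.00065158 -0.06826591] [[ 0.001 -0.268  0.963]
 [ 1.    -0.    -0.001]
 [ 0.     0.963  0.268]]
(345, 193) [106 192 220]
(343, 253) [ 52 148 174]
(409, 183) [ 12 155 181]
(413, 234) [ 27 255 224]
(199, 172) [ 25 255 157]
(253, 170) [ 13 151 202]
(245, 180) [ 16  36 218]
(200, 226) [ 53 148 124]
(270, 190) [ 13 148 205]
(253, 226) [107 192 218]
(320, 300) [ 16 155 179]
(465, 253) [  2 222 210]
```

```bash
ls pics
```

```text
s_obj.png
scene0.png
t_obj.png
t_tray.png
top0.png
wrist0.png
```

View pics/t_obj.png

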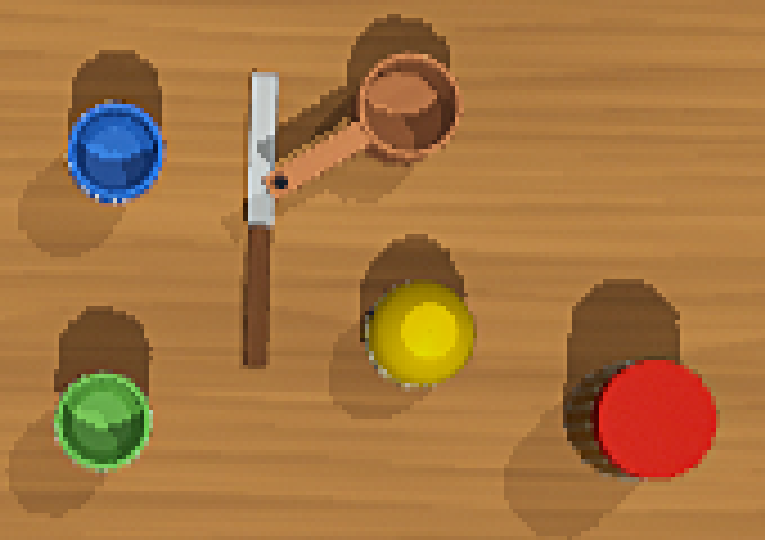

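View pics/t_tray.png

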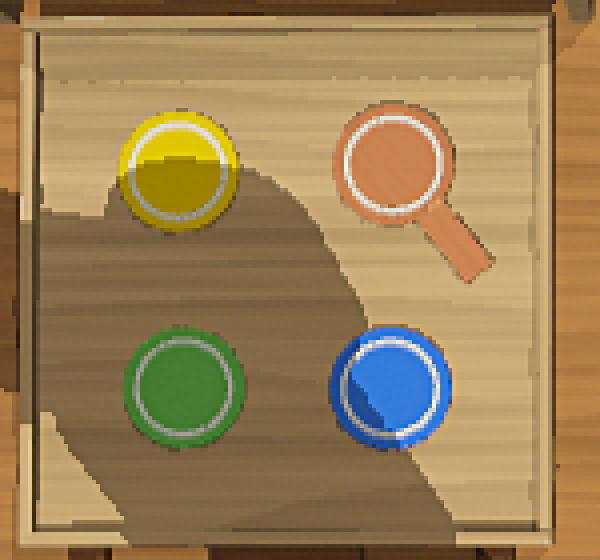

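View pics/s_obj.png

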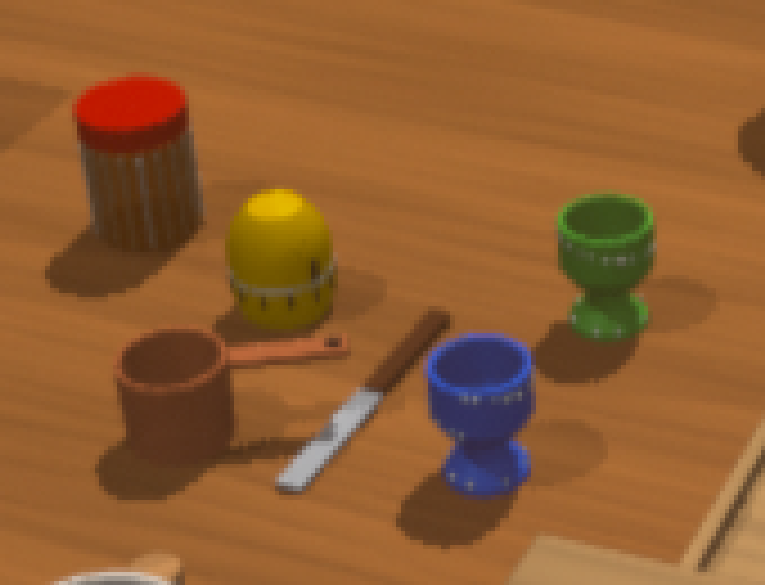

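```bash
cat > loc.py <<'E'
from h import *
out={}
im=cv2.imread('pics/top0.png')[:,:,::-1].copy(); H=hsv(im).astype(int); c=cam('top')
sc=cv2.imread('pics/scene0.png')[:,:,::-1].copy(); S=hsv(sc).astype(int); cs=cam('scene')
def m(H,h0,h1,s=90,v=0): return (H[...,0]>=h0)&(H[...,0]<=h1)&(H[...,1]>=s)&(H[...,2]>=v)
for n,k,uv,us,hr in [('blue','egg',(345,193),(276,262),(98,125)),('green','egg',(343,253),(305,229),(40,75)),('timer','timer',(413,234),(232,227),(22,32))]:
    a=fit(c,near(m(H,*hr,s=120 if n!='timer' else 225),uv,20),k,ray(c,uv,.04)[:2])
    b=fit(cs,near(m(S,*hr,s=90 if n!='timer' else 215),us,24),k,a[0])
    print(n,'top',a[0].round(4),a[1:3],'scene',b[0].round(4),b[1:3])
    print('   scene proj of top fit', hullstat(sil(cs,k,a[0]))[0], b[3])
for n,uv,hr in [('yellow',(199,172),(22,32)),('copper',(253,170),None),('green',(200,226),(40,75)),('blue',(253,226),(98,125))]:
    if hr: mk=near(m(H,*hr,s=120),uv,18)
    else: mk=near(m(H,9,14,s=110),uv,40)
    if n=='copper':
        mk0=mk; cv2.imwrite('pics/cop.png',cv2.resize((mk[130:270,155:305]*255).astype(np.uint8),None,fx=4,fy=4)); continue
    a=fit(c,mk,'pad',ray(c,uv,.022)[:2],.018); print(n,'pad',a[0].round(4),a[1:3])
# shape fits of copper pad & cup by contour moments + orientation: IoU on upsampled raster
def render(polys,sc=4,box=None):
    x0,y0,x1,y1=box; M=np.zeros(((y1-y0)*sc,(x1-x0)*sc),np.uint8)
    for p in polys: cv2.fillPoly(M,[np.round(((p+.5)-[x0,y0])*sc*16).astype(np.int32)],1,shift=4)
    return cv2.resize(M.astype(np.float32),(x1-x0,y1-y0),interpolation=cv2.INTER_AREA)
def strip(xy,a,r0,r1,w,z):
    d=np.array([np.cos(a),np.sin(a)]);e=np.array([-d[1],d[0]])
    P=[xy+d*r0+e*w/2,xy+d*r1+e*w/2,xy+d*r1-e*w/2,xy+d*r0-e*w/2]
    return proj(c,np.c_[P,[z]*4])
from scipy.optimize import minimize
def fitsh(mk,box,polys,x0):
    x0_,y0_,x1_,y1_=box; T=mk[y0_:y1_,x0_:x1_].astype(float)
    f=lambda p:((render(polys(p),4,box)-T)**2).sum()
    r=minimize(f,x0,method='Nelder-Mead',options=dict(initial_simplex=np.array(x0)+np.array([[0,0,0],[.006,0,0],[0,.006,0],[0,0,.15]]),xatol=1e-5,fatol=1e-3)); return r.x,r.fun,T.sum()
pp=lambda p:[sil(c,'pad',p[:2],.018),strip(p[:2],p[2],.02,.082,.02,.022)]
x0=np.r_[ray(c,(253,170),.022)[:2],-2.2]
mk=cv2.morphologyEx(mk0.astype(np.uint8),cv2.MORPH_CLOSE,np.ones((5,5)))
print('copper pad',fitsh(mk,(225,145,285,210),pp,x0))
mk=near(m(H,8,14,s=100),(403,185),34); cv2.imwrite('pics/cup.png',cv2.resize((mk[150:220,365:445]*255).astype(np.uint8),None,fx=6,fy=6))
cp=lambda p:[sil(c,'cup',p[:2]),strip(p[:2],p[2],.02,.084,.014,.044)]
x0=np.r_[ray(c,(410,183),.03)[:2],2.6]
mk=cv2.morphologyEx(mk.astype(np.uint8),cv2.MORPH_CLOSE,np.ones((3,3)))
print('copper cup',fitsh(mk,(365,150,445,220),cp,x0))
E
python3 loc.py
```

```text
blue top [ 0.5917 -0.1005] (343.5, 388.25786143308505) scene [ 0.5712 -0.1102] (418.0, 732.3675802063663)
   scene proj of top fit [276.02382069 261.46614112] [276.17065391 255.1176236 ]
green top [ 0.4549 -0.0969] (328.5, 369.78999302419834) scene [ 0.4549 -0.0969] (279.5, 633.4959880546667)
   scene proj of top fit [303.73608466 228.57151009] [303.65712582 222.22719141]
timer top [ 0.5042 -0.2613] (400.5, 467.9482591105625) scene [ 0.4857 -0.2701] (367.0, 606.9081759842811)
   scene proj of top fit [230.54348552 227.70686591] [231.25930972 222.99000908]
yellow pad [0.637 0.243] (710.5, 729.0547612212831)
green pad [0.5098 0.2356] (696.0, 737.6619952901965)
blue pad [0.5125 0.1146] (694.5, 739.509372834349)
copper pad (array([ 0.64417522,  0.11642467, -2.44665959]), np.float64(13.53515625), np.float64(905.0))
copper cup (array([ 0.62118807, -0.24976949,  2.134057  ]), np.float64(286.1640625), np.float64(936.0))
```

View pics/cop.png

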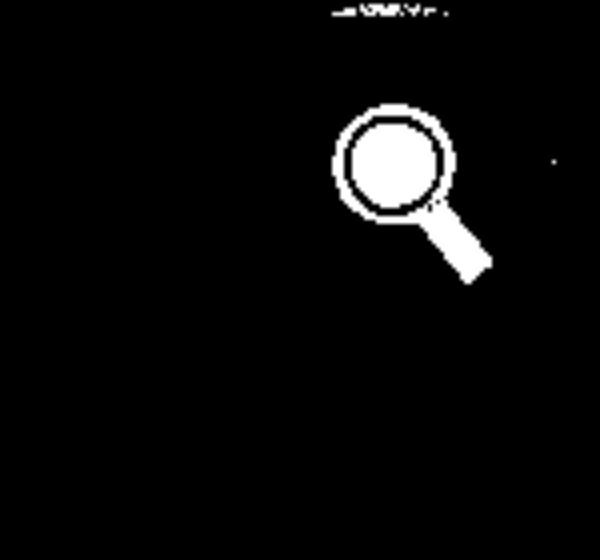

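View pics/cup.png

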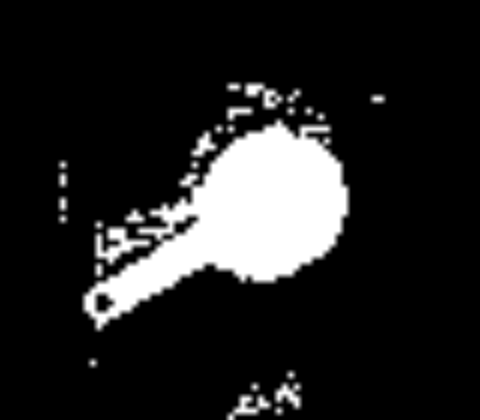

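```bash
cat > mv.py <<'E'
import sys; from h import *
# usage: mv.py x y z psi  -> tool shift (cm) and twist from the current pose
def plan(x,y,z,psi):
    s=sensors.observe(); T=R(s['tool_rot']); d=T.T@(np.array([x,y,z])-s['position'])*100
    cur=np.arctan2(T[1,2],T[0,2]); w=(psi-cur+np.pi)%(2*np.pi)-np.pi
    # rotation about tool x (down) : world yaw +w = -w about tool x
    print('dx,dy,dz %.2f %.2f %.2f twist %.3f  rows>=%.1f'%(*d,-w,max(np.linalg.norm(d)/4.17,abs(w)/.125)),'clock',s['clock'],'pos',s['position'].round(4),'psi',round(cur,3),'q7',s['qpos'][6].round(2),'grip',s['grip_width'].round(4))
if __name__=='__main__': plan(*map(float,sys.argv[1:5]))
E
python3 mv.py .48 -.06 .30 -1.01
```

```text
Traceback (most recent call last):
  File "mv.py", line 8, in <module>
    if __name__=='__main__': plan(*map(float,sys.argv[1:5]))
                             ~~~~^^^^^^^^^^^^^^^^^^^^^^^^^^^
  File "mv.py", line 7, in plan
    print('dx,dy,dz %.2f %.2f %.2f twist %.3f  rows>=%.1f'%(*d,-w,max(np.linalg.norm(d)/4.17,abs(w)/.125)),'clock',s['clock'],'pos',s['position'].round(4),'psi',round(cur,3),'q7',s['qpos'][6].round(2),'grip',s['grip_width'].round(4))
                                                                                                                                                                                                                ^^^^^^^^^^^^^^^^^^^^^
AttributeError: 'float' object has no attribute 'round'
```

```bash
sed -i "s/s\['grip_width'\].round(4)/round(s['grip_width'],4)/" mv.py; python3 mv.py .48 -.06 .30 -1.01
```

```text
dx,dy,dz -6.07 -52.47 47.33 twist 0.677  rows>=17.0 clock 0.15 pos [0.2041 0.5905 0.2389] psi -0.333 q7 -0.11 grip 0.0852
```

{"fn": "arm_command", "kwargs": {"commands": [{"dx": -4},{"dx": -7},{"dx": -7,"dy": -4,"dz": 3},{"dx": -7,"dy": -52.5,"dz": 47.3,"twist": 0.68},{"dx": -6,"dy": -52.5,"dz": 47.3,"twist": 0.68},{"dx": -6,"dy": -52.5,"dz": 47.3,"twist": 0.68},{"dx": -6,"dy": -52.5,"dz": 47.3,"twist": 0.68},{"dx": -6,"dy": -52.5,"dz": 47.3,"twist": 0.68},{"dx": -6,"dy": -52.5,"dz": 47.3,"twist": 0.68},{"dx": -6,"dy": -52.5,"dz": 47.3,"twist": 0.68},{"dx": -6,"dy": -52.5,"dz": 47.3,"twist": 0.68},{"dx": -6,"dy": -52.5,"dz": 47.3,"twist": 0.68}], "grip": -1}}

```text
validation failed for argument at $.co...
```

```bash
python3 mv.py .48 -.06 .30 -1.01
```

```text
dx,dy,dz -6.07 -52.47 47.33 twist 0.677  rows>=17.0 clock 0.15 pos [0.2041 0.5905 0.2389] psi -0.333 q7 -0.11 grip 0.0852
```

{"fn": "arm_command", "kwargs": {"commands": [{"dx": -4,"dy": 0,"dz": 0,"twist": 0},{"dx": -7,"dy": 0,"dz": 0,"twist": 0},{"dx": -7,"dy": -3,"dz": 3,"twist": 0.1}], "grip": -1}}

```text
clock: 0.4
position: [0.219, 0.5595, 0.3138]
tool_rot: [2.04, 1.562, 1.616]
force: [-0.1, 1.8, -0.1]
grip_width: 0.0852
```

```bash
python3 mv.py .48 -.06 .30 -1.01
```

```text
dx,dy,dz 0.84 -45.73 49.29 twist 0.586  rows>=16.1 clock 0.4 pos [0.219  0.5595 0.3138] psi -0.424 q7 -0.15 grip 0.0852
```

{"fn": "arm_command", "kwargs": {"commands": [{"dx": 0,"dy": -45.7,"dz": 49.3,"twist": 0.59},{"dx": 0,"dy": -45.7,"dz": 49.3,"twist": 0.59},{"dx": 0,"dy": -45.7,"dz": 49.3,"twist": 0.59},{"dx": 0,"dy": -45.7,"dz": 49.3,"twist": 0.59},{"dx": 0,"dy": -45.7,"dz": 49.3,"twist": 0.59},{"dx": 0,"dy": -45.7,"dz": 49.3,"twist": 0.59},{"dx": 0,"dy": -45.7,"dz": 49.3,"twist": 0.59},{"dx": 0,"dy": -45.7,"dz": 49.3,"twist": 0.59},{"dx": 0,"dy": -45.7,"dz": 49.3,"twist": 0.59},{"dx": 0,"dy": -45.7,"dz": 49.3,"twist": 0.59},{"dx": 0,"dy": -45.7,"dz": 49.3,"twist": 0.59},{"dx": 0,"dy": -45.7,"dz": 49.3,"twist": 0.59}]}}

```text
clock: 1.4
position: [0.4164, 0.0902, 0.3087]
tool_rot: [2.582, 1.562, 1.568]
force: [0.6, 1.5, -0.7]
grip_width: 0.0854
```

```bash
python3 mv.py .48 -.06 .30 -1.01; python3 - <<'E'
from h import *
cv2.imwrite('pics/w1.png',imaging.grab_frame('wrist')[:,:,::-1])
s=sensors.observe();print(R(s['tool_rot']).round(3))
E
```

```text
dx,dy,dz 0.74 -2.54 16.11 twist -0.004  rows>=3.9 clock 1.4 pos [0.4164 0.0902 0.3087] psi -1.014 q7 0.28 grip 0.0854
[[ 0.001  0.852  0.523]
 [ 0.007  0.523 -0.852]
 [-1.     0.005 -0.005]]
```

View pics/w1.png

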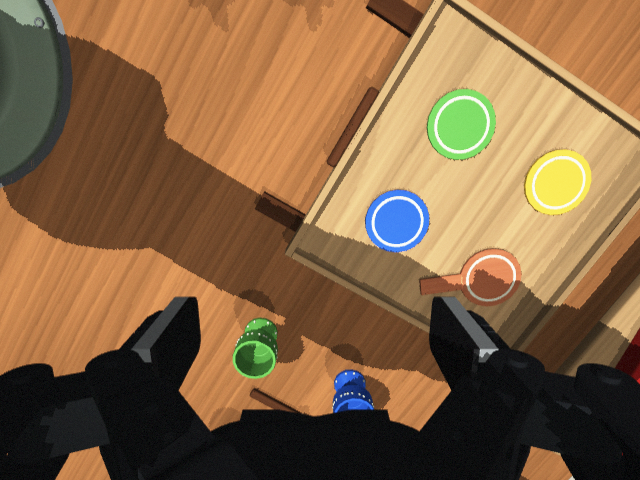

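The wrist view shows all four pads: green (462,124), yellow (558,182), blue (398,220) and copper (490,276). The green cup is at (256,352). I'll take this frame again along with the camera pose and fit the pads.

```bash
cat > pads.py <<'E'
from h import *
c=cam('wrist'); im=imaging.grab_frame('wrist'); np.save('w1.npy',dict(c=c,im=im),allow_pickle=True)
c2=cam('wrist'); print('drift',np.abs(c2['origin']-c['origin']).max())
H=hsv(im).astype(int)
def m(h0,h1,s=90): return (H[...,0]>=h0)&(H[...,0]<=h1)&(H[...,1]>=s)
for n,uv,hr in [('yellow',(558,182),(24,34)),('green',(462,124),(40,80)),('blue',(398,220),(98,125))]:
    a=fit(c,near(m(*hr),uv,42),'pad',ray(c,uv,.022)[:2],.018); print(n,a[0].round(4),a[1:3])
# copper: inner disc inside white ring + strip end
uv=(490,276)
w=near((H[...,1]<75)&(H[...,2]>120),uv,33).astype(np.uint8)
cs,_=cv2.findContours(w,cv2.RETR_EXTERNAL,cv2.CHAIN_APPROX_NONE); k=max(cs,key=cv2.contourArea)
e=cv2.fitEllipse(k); print('ring',e,ray(c,e[0],.022).round(4))
for n,p in [('yellow',(558,182)),('green',(462,124)),('blue',(398,220))]:
    w=near((H[...,1]<75)&(H[...,2]>120),p,33).astype(np.uint8)
    cs,_=cv2.findContours(w,cv2.RETR_EXTERNAL,cv2.CHAIN_APPROX_NONE); k=max(cs,key=cv2.contourArea)
    e=cv2.fitEllipse(k); print('ring',n,e,ray(c,e[0],.022).round(4))
b=im[235:320,405:535,::-1]; cv2.imwrite('pics/cpad.png',cv2.resize(b,None,fx=6,fy=6,interpolation=cv2.INTER_NEAREST))
E
python3 pads.py
```

```text
drift 0.003465320635392094
yellow [0.6354 0.2406] (3297.5, 3467.315264885314)
green [0.5087 0.2326] (3716.0, 3898.2728653363883)
blue [0.5109 0.1129] (3109.5, 3211.193576239515)
ring ((493.1692810058594, 270.0819091796875), (44.59385681152344, 50.917503356933594), 60.32025909423828) [0.6425 0.1156 0.022 ]
ring yellow ((560.768310546875, 173.945556640625), (46.90422439575195, 54.62741470336914), 47.90434265136719) [0.6357 0.2413 0.022 ]
ring green ((463.1816711425781, 116.26316833496094), (51.13850784301758, 55.590049743652344), 41.669586181640625) [0.5089 0.2337 0.022 ]
ring blue ((399.0654296875, 213.91334533691406), (49.2231330871582, 52.32914733886719), 52.26728820800781) [0.5113 0.1132 0.022 ]
```

View pics/cpad.png

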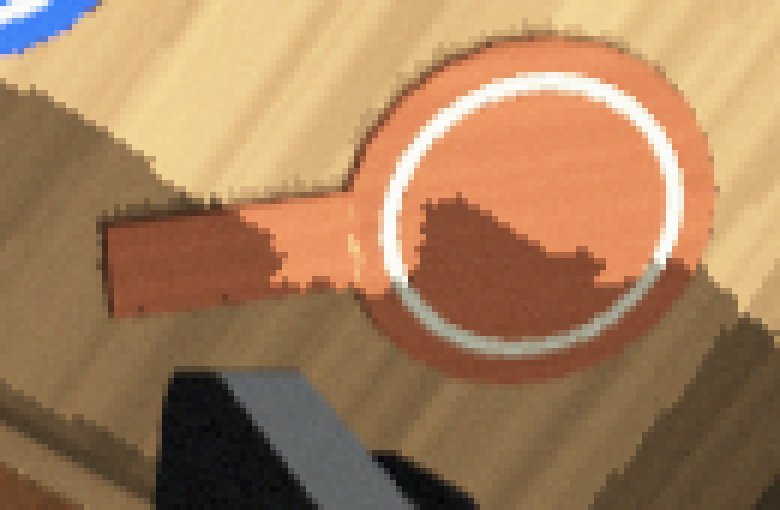

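```bash
python3 - <<'E'
from h import *
d=np.load('w1.npy',allow_pickle=True).item(); c=d['c']
p=ray(c,(423.2,279.7),.022); o=ray(c,(493.2,270.1),.022); v=(p-o)[:2]; print(p,np.linalg.norm(v),np.arctan2(v[1],v[0]))
E
python3 mv.py .57 -.235 .30 -1.01
```

```text
[0.58018765 0.06348042 0.022     ] 0.08125095574580357 -2.4457751907894876
dx,dy,dz 0.64 -3.81 35.40 twist -0.012  rows>=8.5 clock 1.5 pos [0.4177 0.0868 0.3088] psi -1.022 q7 0.28 grip 0.0854
```

Copper strip angle is −2.446, matching the top view's −2.447. Next I'll move over the objects.

{"fn": "arm_command", "kwargs": {"commands": [{"dx": 0.6,"dy": -3.8,"dz": 35.4,"twist": 0},{"dx": 0.6,"dy": -3.8,"dz": 35.4,"twist": 0},{"dx": 0.6,"dy": -3.8,"dz": 35.4,"twist": 0},{"dx": 0.6,"dy": -3.8,"dz": 35.4,"twist": 0},{"dx": 0.6,"dy": -3.8,"dz": 35.4,"twist": 0},{"dx": 0.6,"dy": -3.8,"dz": 35.4,"twist": 0},{"dx": 0.6,"dy": -3.8,"dz": 35.4,"twist": 0},{"dx": 0.6,"dy": -3.8,"dz": 35.4,"twist": 0},{"dx": 0.6,"dy": -3.8,"dz": 35.4,"twist": 0},{"dx": 0.6,"dy": -3.8,"dz": 35.4,"twist": 0},{"dx": 0.6,"dy": -3.8,"dz": 35.4,"twist": 0},{"dx": 0.6,"dy": -3.8,"dz": 35.4,"twist": 0}]}}

```text
clock: 2.5
position: [0.57, -0.2341, 0.3]
tool_rot: [2.599, 1.562, 1.578]
force: [-0.4, 0.3, -0.2]
grip_width: 0.0855
```

```bash
python3 - <<'E'
from h import *
c=cam('wrist'); im=imaging.grab_frame('wrist'); np.save('w2.npy',dict(c=c,im=im),allow_pickle=True)
print(np.abs(cam('wrist')['origin']-c['origin']).max())
cv2.imwrite('pics/w2.png',im[:,:,::-1])
E
```

```text
0.00041428626125925017
```

View pics/w2.png

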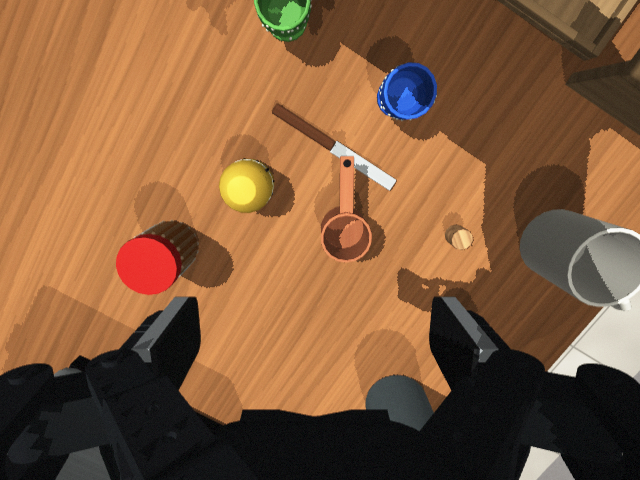

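The wrist view shows the blue cup (408,91), timer (246,186), copper cup (346,238) with its handle hole at (347,163), jar (149,264), and the green cup at the top edge.

```bash
python3 - <<'E'
from h import *
d=np.load('w2.npy',allow_pickle=True).item(); c,im=d['c'],d['im']; H=hsv(im).astype(int)
def m(h0,h1,s=90): return (H[...,0]>=h0)&(H[...,0]<=h1)&(H[...,1]>=s)
a=fit(c,near(m(98,125),(408,91),36),'egg',(.592,-.1)); print('blue',a[0].round(4),a[1:3])
a=fit(c,near(m(23,33,190),(246,186),34),'timer',(.504,-.261)); print('timer',a[0].round(4),a[1:3])
mk=near(m(40,80),(284,10),40); print('green')
from scipy.optimize import minimize
def rs(h): 
    M=np.zeros((480,640),np.uint8); cv2.fillPoly(M,[np.round(h*16).astype(np.int32)],1,shift=4); return M
k=max(cv2.findContours(mk.astype(np.uint8),0,1)[0],key=cv2.contourArea); T=rs(cv2.convexHull(k)[:,0].astype(float))
f=lambda p:(rs(sil(c,'egg',p))[:110]!=T[:110]).sum()
r=minimize(f,(.455,-.097),method='Nelder-Mead',options=dict(initial_simplex=[[.455,-.097],[.461,-.097],[.455,-.091]])); print(r.x,r.fun)
mk=near(m(4,11,110),(346,238),30); 
b=im[130:275,300:390,::-1]; cv2.imwrite('pics/cup2.png',cv2.resize(b,None,fx=4,fy=4,interpolation=cv2.INTER_NEAREST))
for p in [(346,200),(346,212),(346,238),(320,200),(300,240),(380,245)]: print(p,H[p[1],p[0]])
E
```

```text
blue [ 0.5907 -0.1019] (2593.0, 2735.1513762683608)h.py:20: RuntimeWarning: invalid value encountered in divide
  m=cv2.moments(h.astype(np.float32)); return np.array([m['m10'],m['m01']])/m['m00'],m['m00']
Traceback (most recent call last):
  File "h.py", line 26, in fit
    r=least_squares(lambda x:hullstat(sil(c,kind,x,z0))[0]-cc,xy0)
ValueError: Residuals are not finite in the initial point.
```

```bash
python3 - <<'E'
from h import *
from scipy.optimize import minimize
d=np.load('w2.npy',allow_pickle=True).item(); c,im=d['c'],d['im']; H=hsv(im).astype(int)
def m(h0,h1,s=90): return (H[...,0]>=h0)&(H[...,0]<=h1)&(H[...,1]>=s)
for p in [(246,186),(230,186),(262,195),(210,186),(346,200),(346,212),(346,238),(320,200),(300,240),(380,245)]: print(p,H[p[1],p[0]],end=' ')
b=im[130:275,300:390,::-1]; cv2.imwrite('pics/cup2.png',cv2.resize(b,None,fx=4,fy=4,interpolation=cv2.INTER_NEAREST))
def rs(h): 
    M=np.zeros((480,640),np.uint8); cv2.fillPoly(M,[np.round(h*16).astype(np.int32)],1,shift=4); return M
mk=near(m(40,80),(284,10),40)
k=max(cv2.findContours(mk.astype(np.uint8),0,1)[0],key=cv2.contourArea); T=rs(cv2.convexHull(k)[:,0].astype(float))
f=lambda p:(rs(sil(c,'egg',p))[:110]!=T[:110]).sum()
r=minimize(f,(.455,-.097),method='Nelder-Mead',options=dict(initial_simplex=[[.455,-.097],[.461,-.097],[.455,-.091]])); print('green',r.x,r.fun)
mk=near(m(22,34,170),(246,186),34); print(mk.sum())
if mk.sum()>500:
    a=fit(c,mk,'timer',(.504,-.261)); print('timer',a[0].round(4),a[1:3])
E
```

```text
(246, 186) [ 28 161 251] (230, 186) [ 28 155 251] (262, 195) [ 22 190 165] (210, 186) [ 14 156 203] (346, 200) [ 11 149 234] (346, 212) [  9 157 187] (346, 238) [ 10 156 194] (320, 200) [ 14 155 184] (300, 240) [ 13 149 212] (380, 245) [ 12 158 102] green [ 0.45321741 -0.09783586] 21.0
1477
timer [ 0.5028 -0.262 ] (2103.5, 2393.9512931209756)
```

View pics/cup2.png

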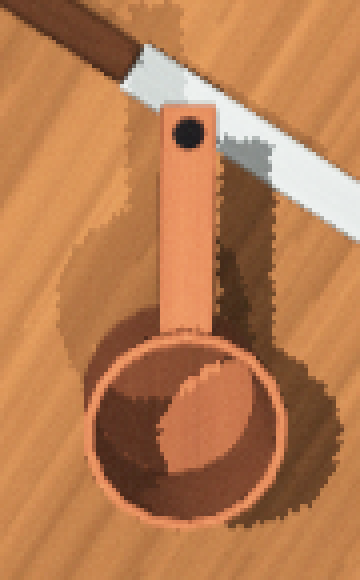

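```bash
python3 - <<'E'
from h import *
d=np.load('w2.npy',allow_pickle=True).item(); c=d['c']
o=ray(c,(345.9,237),.046); e=ray(c,(346.6,155.3),.044); v=(e-o)[:2]
print(o,e,np.linalg.norm(v),np.arctan2(v[1],v[0]))
a,b=[ray(c,p,.046)for p in((320.5,237),(371.2,237))]; print('dia',np.linalg.norm(a-b))
j=ray(c,(148.5,264),.078); print('jar',j)
E
python3 mv.py .5912 -.1013 .15 -1.01
```

```text
[ 0.61878809 -0.25106147  0.046     ] [ 0.57447032 -0.18041503  0.044     ] 0.08339655287500941 2.131060686918107
dia 0.052851377917896195
jar [ 0.46254711 -0.36814388  0.078     ]
dx,dy,dz 15.14 8.65 -10.07 twist -0.010  rows>=4.8 clock 2.55 pos [ 0.57   -0.2336  0.3003] psi -1.02 q7 1.09 grip 0.0853
```

{"fn": "arm_command", "kwargs": {"commands": [{"dx": 15,"dy": 8.65,"dz": -10.1,"twist": -0.01},{"dx": 15,"dy": 8.65,"dz": -10.1,"twist": -0.01},{"dx": 15,"dy": 8.65,"dz": -10.1,"twist": -0.01},{"dx": 15,"dy": 8.65,"dz": -10.1,"twist": -0.01},{"dx": 15,"dy": 8.65,"dz": -10.1,"twist": -0.01},{"dx": 15,"dy": 8.65,"dz": -10.1,"twist": -0.01},{"dx": 15,"dy": 8.65,"dz": -10.1,"twist": -0.01},{"dx": 15,"dy": 8.65,"dz": -10.1,"twist": -0.01}]}}

```text
clock: 3.22
position: [0.5911, -0.1007, 0.1523]
tool_rot: [2.444, 1.563, 1.435]
force: [0.3, -0.5, 0.7]
grip_width: 0.0853
```

```bash
python3 mv.py .5911 -.1015 .036 -1.01;  python3 - <<'E'
from h import *
c=cam('wrist'); im=imaging.grab_frame('wrist').copy()
h=sil(c,'egg',(.5911,-.1015)); cv2.polylines(im,[h.astype(int).reshape(-1,1,2)],True,(255,0,0),1)
cv2.imwrite('pics/w3.png',im[:,:,::-1])
E
```

```text
dx,dy,dz 11.63 -0.10 0.14 twist 0.001  rows>=2.8 clock 3.2167 pos [ 0.5911 -0.1007  0.1523] psi -1.009 q7 0.96 grip 0.0853
```

View pics/w3.png

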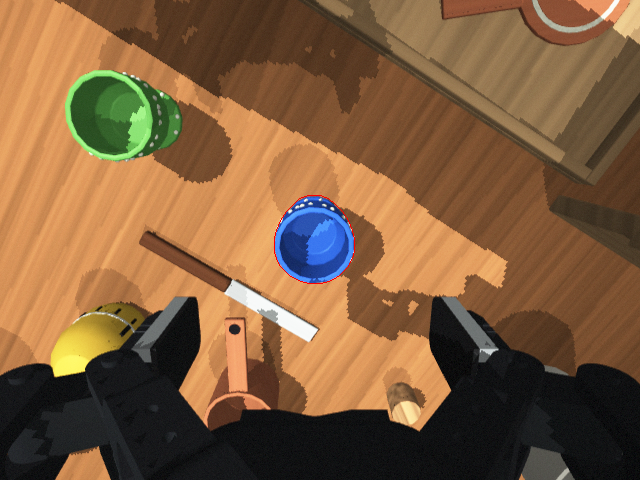

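The outline from my position fit matches the blue cup (315,240). I'll descend and grip.

{"fn": "arm_command", "kwargs": {"commands": [{"dx": 4,"dy": -0.1,"dz": 0.1,"twist": 0},{"dx": 8,"dy": -0.1,"dz": 0.1,"twist": 0},{"dx": 11.6,"dy": -0.1,"dz": 0.1,"twist": 0},{"dx": 11.6,"dy": -0.1,"dz": 0.1,"twist": 0},{"dx": 11.6,"dy": -0.1,"dz": 0.1,"twist": 0},{"dx": 11.6,"dy": -0.1,"dz": 0.1,"twist": 0}]}}

```text
clock: 3.77
position: [0.5923, -0.1028, 0.0391]
tool_rot: [2.042, 1.562, 1.031]
force: [-0.4, 0.3, 0.2]
grip_width: 0.0854
```

{"fn": "arm_command", "kwargs": {"commands": [{"dx": 0,"dy": 0,"dz": 0,"twist": 0},{"dx": 0,"dy": 0,"dz": 0,"twist": 0},{"dx": 0,"dy": 0,"dz": 0,"twist": 0},{"dx": 0,"dy": 0,"dz": 0,"twist": 0},{"dx": 0,"dy": 0,"dz": 0,"twist": 0},{"dx": 0,"dy": 0,"dz": 0,"twist": 0},{"dx": 0,"dy": 0,"dz": 0,"twist": 0},{"dx": 0,"dy": 0,"dz": 0,"twist": 0}], "grip": 1, "squeeze": 25}}

```text
clock: 4.43
position: [0.5932, -0.1029, 0.0408]
tool_rot: [1.857, 1.561, 0.846]
force: [-2.9, 1.0, 16.8]
grip_width: 0.048
```

{"fn": "arm_command", "kwargs": {"commands": [{"dx": -3,"dy": 0,"dz": 0,"twist": 0},{"dx": -7,"dy": 0,"dz": 0,"twist": 0},{"dx": -11,"dy": 0,"dz": 0,"twist": 0},{"dx": -11,"dy": 0,"dz": 0,"twist": 0},{"dx": -11,"dy": 0,"dz": 0,"twist": 0}]}}

```text
clock: 4.85
position: [0.5936, -0.1037, 0.1535]
tool_rot: [1.615, 1.557, 0.604]
force: [0.0, 0.4, -2.7]
grip_width: 0.0479
```

```bash
cat > held.py <<'E'
import sys; from h import *
# find held object offset in tool frame: held.py kind h0 h1 smin bottom_below_tcp(m) name
kind=sys.argv[1]; h0,h1,smin=map(int,sys.argv[2:5]); b=float(sys.argv[5]); 
c=cam('wrist'); s=sensors.observe(); im=imaging.grab_frame('wrist').copy(); H=hsv(im).astype(int)
m=(H[...,0]>=h0)&(H[...,0]<=h1)&(H[...,1]>=smin)
p=s['position']; z0=p[2]-b; T=R(s['tool_rot'])
uv=proj(c,p+[0,0,.02])[0]; mk=near(m,uv,120)
def show(xy,col): 
    hh=sil(c,kind,xy,z0); cv2.polylines(im,[hh.astype(int).reshape(-1,1,2)],True,col,1)
a=fit(c,mk,kind,p[:2],z0); d=T.T@np.r_[a[0]-p[:2],0]
print('fit offset tool y,z mm',d[1:]*1e3,'area',a[1:3],'pos',p.round(4),'force',s['force'].round(1),'grip',s['grip_width'])
show(a[0],(255,0,0)); show(p[:2],(0,0,0)); cv2.imwrite('pics/%s.png'%sys.argv[6],im[:,:,::-1])
E
python3 held.py egg 98 125 90 .041 w4; python3 mv.py .512 .114 .16 -1.01
```

```text
fit offset tool y,z mm [-1.06976723 -2.41569843] area (18550.0, 19305.72619775636) pos [ 0.5936 -0.1037  0.1535] force [ 0.   0.4 -2.7] grip 0.047853189952102394
dx,dy,dz -0.72 4.72 -22.71 twist -0.001  rows>=5.6 clock 4.9 pos [ 0.5927 -0.1034  0.1517] psi -1.011 q7 0.97 grip 0.0482
```

View pics/w4.png

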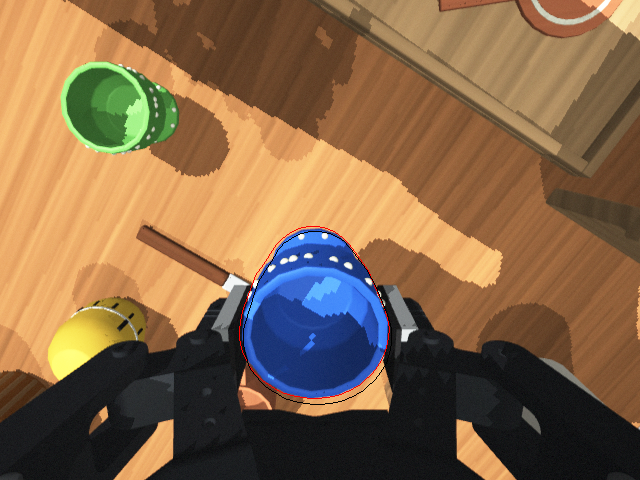

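```bash
python3 mv.py .514 .1125 .16 -1.01
```

```text
dx,dy,dz -0.72 4.81 -22.47 twist -0.001  rows>=5.5 clock 4.9 pos [ 0.5927 -0.1034  0.1517] psi -1.011 q7 0.97 grip 0.0482
```

{"fn": "arm_command", "kwargs": {"commands": [{"dx": -0.7,"dy": 4.8,"dz": -22.5,"twist": 0},{"dx": -0.7,"dy": 4.8,"dz": -22.5,"twist": 0},{"dx": -0.7,"dy": 4.8,"dz": -22.5,"twist": 0},{"dx": -0.7,"dy": 4.8,"dz": -22.5,"twist": 0},{"dx": -0.7,"dy": 4.8,"dz": -22.5,"twist": 0},{"dx": -0.7,"dy": 4.8,"dz": -22.5,"twist": 0},{"dx": -0.7,"dy": 4.8,"dz": -22.5,"twist": 0},{"dx": -0.7,"dy": 4.8,"dz": -22.5,"twist": 0},{"dx": -0.7,"dy": 4.8,"dz": -22.5,"twist": 0}]}}

```text
clock: 5.65
position: [0.5135, 0.1121, 0.1592]
tool_rot: [1.774, 1.561, 0.763]
force: [-0.8, -0.9, -1.4]
grip_width: 0.0478
```

```bash
python3 mv.py .514 .1125 .063 -1.01; python3 held.py egg 98 125 90 .041 w5;python3 mv.py .514 .1125 .064 -1.01
```

```text
dx,dy,dz 9.62 -0.03 0.01 twist -0.001  rows>=2.3 clock 5.65 pos [0.5135 0.1121 0.1592] psi -1.011 q7 0.58 grip 0.0478
fit offset tool y,z mm [-0.97612838 -5.8791255 ] area (20888.0, 19278.922640223987) pos [0.5135 0.1121 0.1592] force [-0.8 -0.9 -1.4] grip 0.047834875699406254
dx,dy,dz 9.53 -0.03 -0.05 twist -0.002  rows>=2.3 clock 5.7 pos [0.5138 0.1116 0.1593] psi -1.012 q7 0.58 grip 0.0478
```

View pics/w5.png

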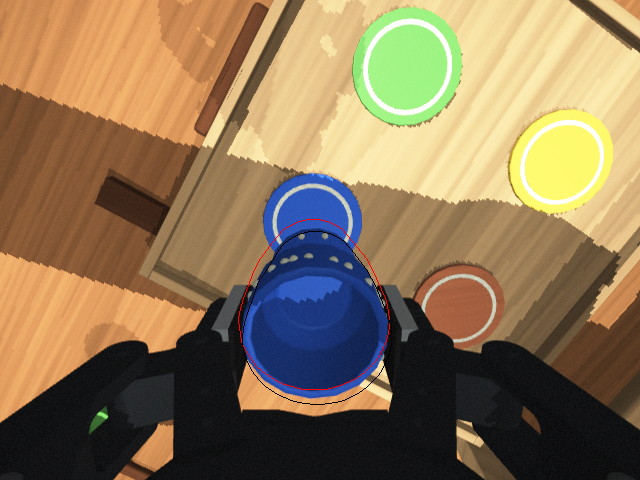

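The fit is spoiled here because the blue pad merges with the cup, but the cup sits the same in the jaws as before. Lowering it now.

{"fn": "arm_command", "kwargs": {"commands": [{"dx": 3,"dy": 0,"dz": 0,"twist": 0},{"dx": 6,"dy": 0,"dz": 0,"twist": 0},{"dx": 8,"dy": 0,"dz": 0,"twist": 0},{"dx": 9,"dy": 0,"dz": 0,"twist": 0},{"dx": 9.4,"dy": 0,"dz": 0,"twist": 0},{"dx": 9.4,"dy": 0,"dz": 0,"twist": 0},{"dx": 9.4,"dy": 0,"dz": 0,"twist": 0},{"dx": 9.4,"dy": 0,"dz": 0,"twist": 0}]}}

```text
clock: 6.37
position: [0.5152, 0.1122, 0.0664]
tool_rot: [1.701, 1.559, 0.689]
force: [0.4, -0.4, -1.0]
grip_width: 0.0481
```

```bash
python3 mv.py .514 .1125 .063 -1.01
```

```text
dx,dy,dz 0.34 -0.09 -0.09 twist -0.002  rows>=0.1 clock 6.3667 pos [0.5152 0.1122 0.0664] psi -1.012 q7 0.67 grip 0.0481
```

{"fn": "arm_command", "kwargs": {"commands": [{"dx": 0.2,"dy": -0.1,"dz": -0.1,"twist": 0},{"dx": 0.3,"dy": -0.1,"dz": -0.1,"twist": 0},{"dx": 0.4,"dy": -0.1,"dz": -0.1,"twist": 0},{"dx": 0.4,"dy": -0.1,"dz": -0.1,"twist": 0}]}}

```text
clock: 6.7
position: [0.5141, 0.1128, 0.0629]
tool_rot: [1.703, 1.558, 0.691]
force: [-0.9, 0.5, 9.4]
grip_width: 0.048
```

{"fn": "arm_command", "kwargs": {"commands": [{"dx": 0,"dy": 0,"dz": 0,"twist": 0},{"dx": 0,"dy": 0,"dz": 0,"twist": 0},{"dx": 0,"dy": 0,"dz": 0,"twist": 0},{"dx": 0,"dy": 0,"dz": 0,"twist": 0},{"dx": -3,"dy": 0,"dz": 0,"twist": 0},{"dx": -7,"dy": 0,"dz": 0,"twist": 0},{"dx": -11,"dy": 0,"dz": 0,"twist": 0},{"dx": -11,"dy": 0,"dz": 0,"twist": 0}], "grip": -0.6}}

```text
clock: 7.37
position: [0.5155, 0.1119, 0.1788]
tool_rot: [1.583, 1.551, 0.57]
force: [1.2, 1.8, 0.9]
grip_width: 0.0685
```

```bash
python3 - <<'E'
from h import *
c=cam('wrist'); im=imaging.grab_frame('wrist').copy()
for k,col in (('egg',(255,0,0)),('pad',(0,0,0))):
    h=sil(c,k,(.512,.114),.022 if k=='egg' else .018); cv2.polylines(im,[h.astype(int).reshape(-1,1,2)],True,col,1)
cv2.imwrite('pics/w6.png',im[:,:,::-1])
E
python3 mv.py .4540 -.0973 .15 -1.01
```

```text
dx,dy,dz 2.30 -16.29 14.57 twist -0.002  rows>=5.3 clock 7.4167 pos [0.5145 0.1123 0.1761] psi -1.012 q7 0.57 grip 0.0685
```

View pics/w6.png

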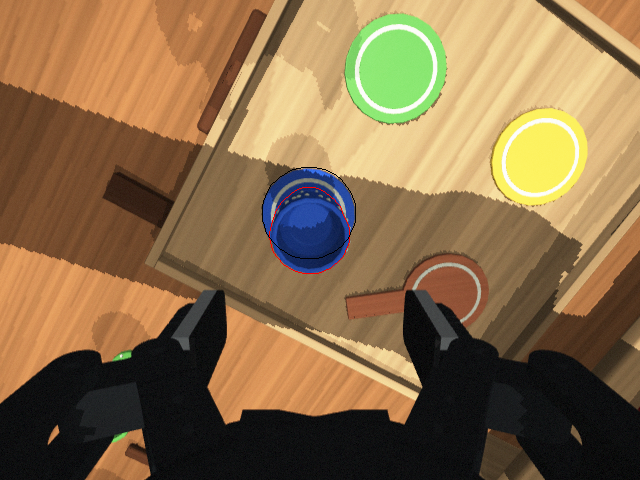

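The blue cup is standing upright in the middle of its pad, matching the overlay at (310,235). Green cup next.

{"fn": "arm_command", "kwargs": {"commands": [{"dx": 0,"dy": -8,"dz": 7,"twist": 0},{"dx": 2.3,"dy": -16.3,"dz": 14.6,"twist": 0},{"dx": 2.3,"dy": -16.3,"dz": 14.6,"twist": 0},{"dx": 2.3,"dy": -16.3,"dz": 14.6,"twist": 0},{"dx": 2.3,"dy": -16.3,"dz": 14.6,"twist": 0},{"dx": 2.3,"dy": -16.3,"dz": 14.6,"twist": 0},{"dx": 2.3,"dy": -16.3,"dz": 14.6,"twist": 0},{"dx": 2.3,"dy": -16.3,"dz": 14.6,"twist": 0},{"dx": 2.3,"dy": -16.3,"dz": 14.6,"twist": 0}]}}

```text
clock: 8.17
position: [0.4542, -0.0968, 0.1496]
tool_rot: [1.651, 1.553, 0.64]
force: [1.1, 0.0, -0.0]
grip_width: 0.0686
```

```bash
cat > pick.py <<'E'
import sys; from h import *
# pick.py kind h0 h1 smin x y tcpz psi name : refit object standing on table, then plan
kind=sys.argv[1]; h0,h1,smin=map(int,sys.argv[2:5]); xy=np.array(list(map(float,sys.argv[5:7]))); tz,psi=map(float,sys.argv[7:9])
c=cam('wrist'); im=imaging.grab_frame('wrist').copy(); H=hsv(im).astype(int)
m=(H[...,0]>=h0)&(H[...,0]<=h1)&(H[...,1]>=smin)
a=fit(c,near(m,proj(c,[*xy,.03])[0],55),kind,xy); print('refit',a[0].round(4),a[1:3])
for q,col in ((a[0],(255,0,0)),(xy,(0,0,0))): cv2.polylines(im,[sil(c,kind,q).astype(int).reshape(-1,1,2)],True,col,1)
cv2.imwrite('pics/%s.png'%sys.argv[9],im[:,:,::-1])
from mv import plan
plan(*a[0],tz,psi)
E
python3 pick.py egg 40 80 90 .454 -.0975 .036 -1.01 w7
```

```text
refit [ 0.454  -0.0985] (5324.0, 5616.731248556869)
dx,dy,dz 11.37 -0.34 0.17 twist -0.000  rows>=2.7 clock 8.2167 pos [ 0.4544 -0.0965  0.1497] psi -1.01 q7 1.02 grip 0.0685
```

View pics/w7.png

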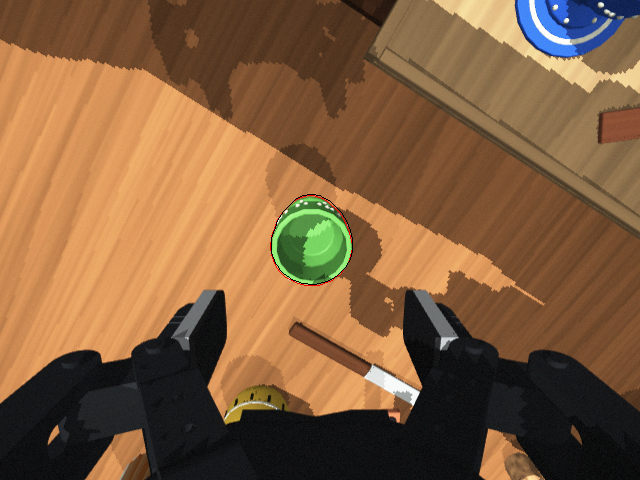

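{"fn": "arm_command", "kwargs": {"commands": [{"dx": 4,"dy": -0.3,"dz": 0.1,"twist": 0},{"dx": 8,"dy": -0.3,"dz": 0.1,"twist": 0},{"dx": 11.4,"dy": -0.3,"dz": 0.1,"twist": 0},{"dx": 11.4,"dy": -0.3,"dz": 0.1,"twist": 0},{"dx": 11.4,"dy": -0.3,"dz": 0.1,"twist": 0},{"dx": 11.4,"dy": -0.3,"dz": 0.1,"twist": 0}]}}

```text
clock: 8.72
position: [0.4547, -0.0975, 0.0371]
tool_rot: [1.603, 1.552, 0.594]
force: [-0.2, 0.1, 0.9]
grip_width: 0.0681
```

{"fn": "arm_command", "kwargs": {"commands": [{"dx": 0,"dy": 0,"dz": 0,"twist": 0},{"dx": 0,"dy": 0,"dz": 0,"twist": 0},{"dx": 0,"dy": 0,"dz": 0,"twist": 0},{"dx": 0,"dy": 0,"dz": 0,"twist": 0},{"dx": 0,"dy": 0,"dz": 0,"twist": 0},{"dx": 0,"dy": 0,"dz": 0,"twist": 0}], "grip": 1, "squeeze": 25}}

```text
clock: 9.22
position: [0.456, -0.0974, 0.0393]
tool_rot: [1.521, 1.549, 0.511]
force: [-2.8, 0.7, 21.7]
grip_width: 0.0486
```

```bash
python3 mv.py .454 -.0985 .15 -1.01
```

```text
dx,dy,dz -11.08 0.01 -0.00 twist 0.000  rows>=2.7 clock 9.2167 pos [ 0.456  -0.0974  0.0393] psi -1.01 q7 1.17 grip 0.0486
```

{"fn": "arm_command", "kwargs": {"commands": [{"dx": -3,"dy": 0,"dz": 0,"twist": 0},{"dx": -7,"dy": 0,"dz": 0,"twist": 0},{"dx": -11,"dy": 0,"dz": 0,"twist": 0},{"dx": -11.5,"dy": 0,"dz": 0,"twist": 0},{"dx": -11.5,"dy": 0,"dz": 0,"twist": 0}]}}

```text
clock: 9.63
position: [0.4554, -0.0982, 0.1575]
tool_rot: [1.432, 1.543, 0.423]
force: [0.1, -0.1, -1.8]
grip_width: 0.049
```

```bash
python3 held.py egg 40 80 90 .0393 w8; python3 mv.py .5095 .2345 .16 -1.01
```

```text
fit offset tool y,z mm [-1.1416424  -0.27621958] area (18994.0, 19857.256401637802) pos [ 0.4554 -0.0982  0.1575] force [ 0.1 -0.1 -1.8] grip 0.04900685669580569
dx,dy,dz 0.09 22.38 -25.20 twist 0.002  rows>=8.1 clock 9.6833 pos [ 0.4546 -0.098   0.1558] psi -1.008 q7 1.04 grip 0.049
```

View pics/w8.png

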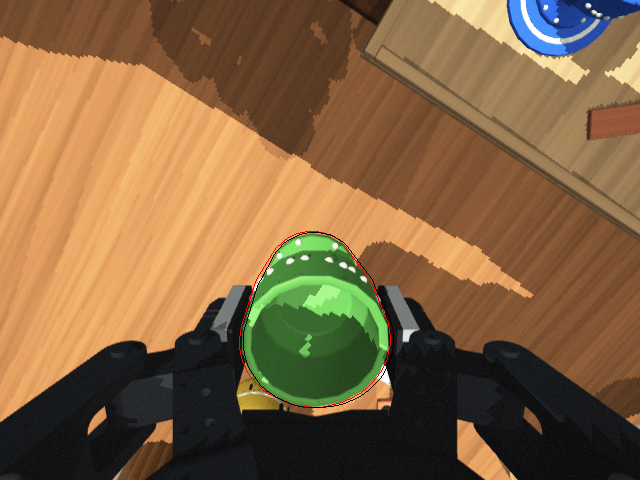

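{"fn": "arm_command", "kwargs": {"commands": [{"dx": 0,"dy": 22.4,"dz": -25.2,"twist": 0},{"dx": 0,"dy": 22.4,"dz": -25.2,"twist": 0},{"dx": 0,"dy": 22.4,"dz": -25.2,"twist": 0},{"dx": 0,"dy": 22.4,"dz": -25.2,"twist": 0},{"dx": 0,"dy": 22.4,"dz": -25.2,"twist": 0},{"dx": 0,"dy": 22.4,"dz": -25.2,"twist": 0},{"dx": 0,"dy": 22.4,"dz": -25.2,"twist": 0},{"dx": 0,"dy": 22.4,"dz": -25.2,"twist": 0},{"dx": 0,"dy": 22.4,"dz": -25.2,"twist": 0},{"dx": 0,"dy": 22.4,"dz": -25.2,"twist": 0},{"dx": 0,"dy": 22.4,"dz": -25.2,"twist": 0},{"dx": 0,"dy": 22.4,"dz": -25.2,"twist": 0}]}}

```text
clock: 10.68
position: [0.5094, 0.2334, 0.1603]
tool_rot: [1.46, 1.546, 0.451]
force: [-0.1, 0.6, -1.6]
grip_width: 0.0488
```

```bash
python3 mv.py .5104 .2347 .0625 -1.01
```

```text
dx,dy,dz 9.78 -0.08 -0.08 twist 0.000  rows>=2.3 clock 10.6833 pos [0.5094 0.2334 0.1603] psi -1.01 q7 0.4 grip 0.0488
```

{"fn": "arm_command", "kwargs": {"commands": [{"dx": 3,"dy": 0,"dz": 0,"twist": 0},{"dx": 6,"dy": -0.1,"dz": -0.1,"twist": 0},{"dx": 8,"dy": -0.1,"dz": -0.1,"twist": 0},{"dx": 9,"dy": -0.1,"dz": -0.1,"twist": 0},{"dx": 9.5,"dy": -0.1,"dz": -0.1,"twist": 0},{"dx": 9.5,"dy": -0.1,"dz": -0.1,"twist": 0},{"dx": 9.5,"dy": -0.1,"dz": -0.1,"twist": 0}]}}

```text
clock: 11.27
position: [0.5106, 0.2344, 0.0661]
tool_rot: [1.459, 1.546, 0.449]
force: [0.2, -0.3, -1.0]
grip_width: 0.0484
```

```bash
python3 mv.py .5104 .2347 .0613 -1.01
```

```text
dx,dy,dz 0.48 -0.01 -0.04 twist -0.000  rows>=0.1 clock 11.2667 pos [0.5106 0.2344 0.0661] psi -1.01 q7 0.47 grip 0.0484
```

{"fn": "arm_command", "kwargs": {"commands": [{"dx": 0.2,"dy": 0,"dz": 0,"twist": 0},{"dx": 0.4,"dy": 0,"dz": 0,"twist": 0},{"dx": 0.5,"dy": 0,"dz": 0,"twist": 0},{"dx": 0.5,"dy": 0,"dz": 0,"twist": 0}]}}

```text
clock: 11.6
position: [0.5111, 0.2347, 0.0616]
tool_rot: [1.468, 1.545, 0.457]
force: [-1.1, 0.2, 3.7]
grip_width: 0.049
```

{"fn": "arm_command", "kwargs": {"commands": [{"dx": 0,"dy": 0,"dz": 0,"twist": 0},{"dx": 0,"dy": 0,"dz": 0,"twist": 0},{"dx": 0,"dy": 0,"dz": 0,"twist": 0},{"dx": 0,"dy": 0,"dz": 0,"twist": 0},{"dx": -3,"dy": 0,"dz": 0,"twist": 0},{"dx": -7,"dy": 0,"dz": 0,"twist": 0},{"dx": -11,"dy": 0,"dz": 0,"twist": 0},{"dx": -11,"dy": 0,"dz": 0,"twist": 0}], "grip": -0.6}}

```text
clock: 12.27
position: [0.5109, 0.2339, 0.1778]
tool_rot: [1.49, 1.537, 0.479]
force: [1.5, 1.0, 0.9]
grip_width: 0.0681
```

```bash
python3 - <<'E'
from h import *
c=cam('wrist'); im=imaging.grab_frame('wrist').copy()
for xy in ((.512,.114),(.5095,.2345)):
  for k,col in (('egg',(255,0,0)),('pad',(0,0,0))):
    h=sil(c,k,xy,.022 if k=='egg' else .018); cv2.polylines(im,[h.astype(int).reshape(-1,1,2)],True,col,1)
cv2.imwrite('pics/w9.png',im[:,:,::-1])
E
python3 mv.py .5035 -.2615 .17 -1.01
```

```text
dx,dy,dz -0.26 -26.90 41.64 twist -0.000  rows>=11.9 clock 12.3167 pos [0.5099 0.2341 0.175 ] psi -1.01 q7 0.39 grip 0.0683
```

View pics/w9.png

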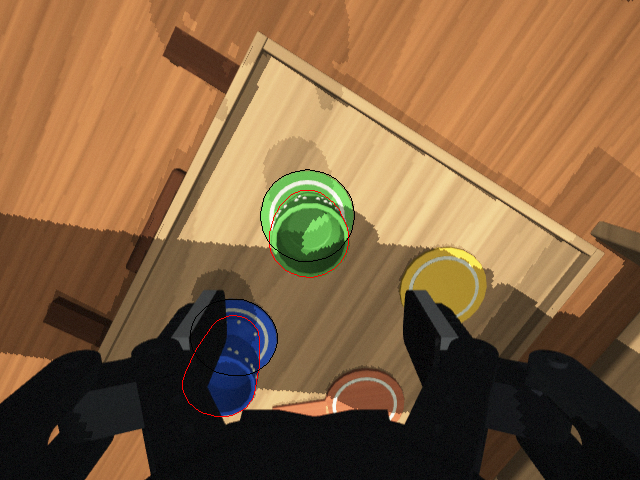

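Green is centred and upright at (310,235). Timer next.

{"fn": "arm_command", "kwargs": {"commands": [{"dx": -0.3,"dy": -26.9,"dz": 41.6,"twist": 0},{"dx": -0.3,"dy": -26.9,"dz": 41.6,"twist": 0},{"dx": -0.3,"dy": -26.9,"dz": 41.6,"twist": 0},{"dx": -0.3,"dy": -26.9,"dz": 41.6,"twist": 0},{"dx": -0.3,"dy": -26.9,"dz": 41.6,"twist": 0},{"dx": -0.3,"dy": -26.9,"dz": 41.6,"twist": 0},{"dx": -0.3,"dy": -26.9,"dz": 41.6,"twist": 0},{"dx": -0.3,"dy": -26.9,"dz": 41.6,"twist": 0},{"dx": -0.3,"dy": -26.9,"dz": 41.6,"twist": 0},{"dx": -0.3,"dy": -26.9,"dz": 41.6,"twist": 0},{"dx": -0.3,"dy": -26.9,"dz": 41.6,"twist": 0},{"dx": -0.3,"dy": -26.9,"dz": 41.6,"twist": 0}], "grip": -0.75}}

```text
clock: 13.32
position: [0.5024, -0.2639, 0.1697]
tool_rot: [1.508, 1.54, 0.497]
force: [0.3, 0.4, -0.5]
grip_width: 0.0748
```

{"fn": "arm_command", "kwargs": {"commands": [{"dx": 0,"dy": 0,"dz": 0,"twist": 0},{"dx": 0,"dy": 0,"dz": 0,"twist": 0}]}}

```text
clock: 13.48
position: [0.5011, -0.2663, 0.1688]
tool_rot: [1.518, 1.541, 0.503]
force: [-0.3, 0.8, 0.1]
grip_width: 0.0745
```

```bash
python3 pick.py timer 21 34 150 .5035 -.2615 .02 -1.01 w10
```

```text
refit [ 0.5036 -0.2615] (4455.5, 4956.639987854753)
dx,dy,dz 14.89 -0.14 -0.14 twist -0.003  rows>=3.6 clock 13.5333 pos [ 0.5017 -0.2643  0.1688] psi -1.013 q7 1.32 grip 0.0746
```

View pics/w10.png

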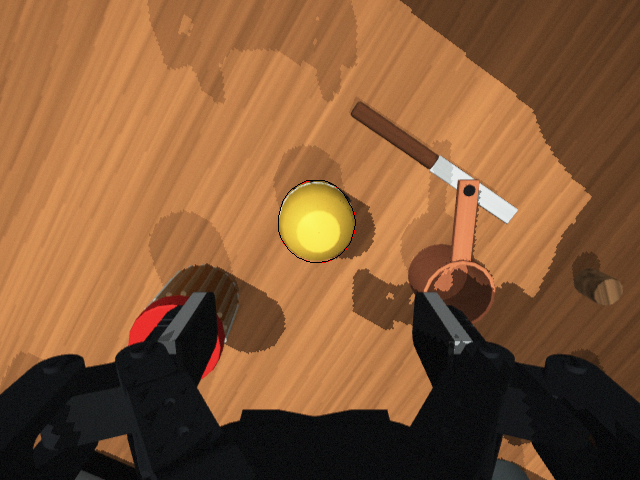

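{"fn": "arm_command", "kwargs": {"commands": [{"dx": 4,"dy": -0.1,"dz": -0.1,"twist": 0},{"dx": 8,"dy": -0.1,"dz": -0.1,"twist": 0},{"dx": 11,"dy": -0.1,"dz": -0.1,"twist": 0},{"dx": 14,"dy": -0.1,"dz": -0.1,"twist": 0},{"dx": 14.9,"dy": -0.1,"dz": -0.1,"twist": 0},{"dx": 14.9,"dy": -0.1,"dz": -0.1,"twist": 0},{"dx": 14.9,"dy": -0.1,"dz": -0.1,"twist": 0}]}}

```text
clock: 14.12
position: [0.5045, -0.2612, 0.0206]
tool_rot: [1.547, 1.541, 0.535]
force: [1.5, -0.1, 0.8]
grip_width: 0.0745
```

```bash
python3 mv.py .5036 -.2615 .02 -1.01
```

```text
dx,dy,dz 0.05 -0.10 -0.02 twist -0.002  rows>=0.0 clock 14.1167 pos [ 0.5045 -0.2612  0.0206] psi -1.012 q7 1.44 grip 0.0745
```

{"fn": "arm_command", "kwargs": {"commands": [{"dx": 0,"dy": -0.1,"dz": 0,"twist": 0},{"dx": 0,"dy": -0.1,"dz": 0,"twist": 0},{"dx": 0,"dy": -0.1,"dz": 0,"twist": 0},{"dx": 0,"dy": -0.1,"dz": 0,"twist": 0},{"dx": 0,"dy": -0.1,"dz": 0,"twist": 0},{"dx": 0,"dy": -0.1,"dz": 0,"twist": 0}], "grip": 1, "squeeze": 25}}

```text
clock: 14.62
position: [0.5045, -0.2619, 0.0226]
tool_rot: [1.491, 1.539, 0.479]
force: [-3.1, 2.1, 14.5]
grip_width: 0.0532
```

```bash
python3 mv.py .5036 -.2615 .13 -1.01
```

```text
dx,dy,dz -10.74 0.29 -0.06 twist -0.002  rows>=2.6 clock 14.6167 pos [ 0.5045 -0.2619  0.0226] psi -1.012 q7 1.44 grip 0.0532
```

{"fn": "arm_command", "kwargs": {"commands": [{"dx": -3,"dy": 0,"dz": 0,"twist": 0},{"dx": -7,"dy": 0.1,"dz": 0,"twist": 0},{"dx": -11,"dy": 0.3,"dz": 0,"twist": 0},{"dx": -12,"dy": 0.3,"dz": 0,"twist": 0},{"dx": -12,"dy": 0.3,"dz": 0,"twist": 0}]}}

```text
clock: 15.03
position: [0.5053, -0.2627, 0.1468]
tool_rot: [1.372, 1.534, 0.36]
force: [-0.6, 0.4, -1.1]
grip_width: 0.0532
```

```bash
python3 held.py timer 21 34 150 .0226 w11; python3 mv.py .636 .242 .145 -1.01
```

```text
fit offset tool y,z mm [-1.12526441  0.03882553] area (20876.0, 23368.47255602735) pos [ 0.5053 -0.2627  0.1468] force [-0.6  0.4 -1.1] grip 0.05316880093730362
dx,dy,dz 1.09 37.88 -35.74 twist -0.001  rows>=12.5 clock 15.0833 pos [ 0.5045 -0.262   0.1446] psi -1.011 q7 1.34 grip 0.053
```

View pics/w11.png

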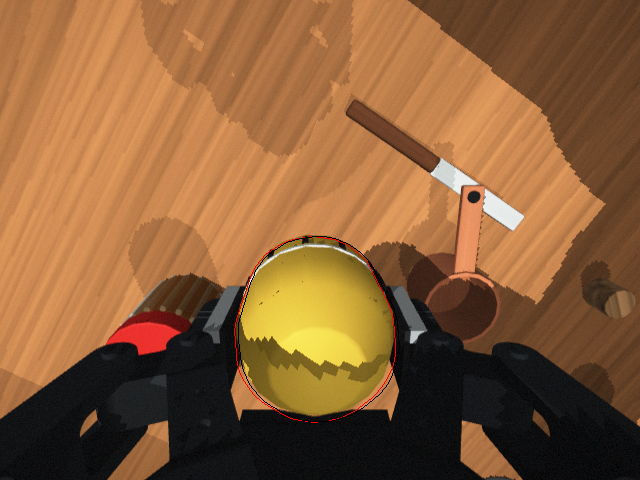

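{"fn": "arm_command", "kwargs": {"commands": [{"dx": 0.5,"dy": 37.9,"dz": -35.7,"twist": 0},{"dx": 0.5,"dy": 37.9,"dz": -35.7,"twist": 0},{"dx": 0.5,"dy": 37.9,"dz": -35.7,"twist": 0},{"dx": 0.5,"dy": 37.9,"dz": -35.7,"twist": 0},{"dx": 0.5,"dy": 37.9,"dz": -35.7,"twist": 0},{"dx": 0.5,"dy": 37.9,"dz": -35.7,"twist": 0},{"dx": 0.5,"dy": 37.9,"dz": -35.7,"twist": 0},{"dx": 0.5,"dy": 37.9,"dz": -35.7,"twist": 0},{"dx": 0.5,"dy": 37.9,"dz": -35.7,"twist": 0},{"dx": 0.5,"dy": 37.9,"dz": -35.7,"twist": 0},{"dx": 0.5,"dy": 37.9,"dz": -35.7,"twist": 0},{"dx": 0.5,"dy": 37.9,"dz": -35.7,"twist": 0}]}}

```text
clock: 16.08
position: [0.6303, 0.2235, 0.1493]
tool_rot: [1.435, 1.537, 0.424]
force: [0.3, -1.0, -0.1]
grip_width: 0.0529
```

```bash
python3 mv.py .6365 .2423 .15 -1.01
```

```text
dx,dy,dz -0.03 1.52 -1.26 twist -0.001  rows>=0.5 clock 16.0833 pos [0.6303 0.2235 0.1493] psi -1.011 q7 0.51 grip 0.0529
```

{"fn": "arm_command", "kwargs": {"commands": [{"dx": 0,"dy": 1.5,"dz": -1.3,"twist": 0},{"dx": 0,"dy": 1.5,"dz": -1.3,"twist": 0},{"dx": 0,"dy": 1.5,"dz": -1.3,"twist": 0},{"dx": 0,"dy": 1.5,"dz": -1.3,"twist": 0}]}}

```text
clock: 16.42
position: [0.6356, 0.2415, 0.1486]
tool_rot: [1.42, 1.539, 0.408]
force: [0.9, -0.2, -1.0]
grip_width: 0.0529
```

```bash
python3 mv.py .6365 .2423 .0455 -1.01; python3 - <<'E'
from h import *
cv2.imwrite('pics/w12.png',imaging.grab_frame('wrist')[:,:,::-1])
E
```

```text
dx,dy,dz 10.31 -0.20 -0.07 twist -0.002  rows>=2.5 clock 16.4167 pos [0.6356 0.2415 0.1486] psi -1.012 q7 0.48 grip 0.0529
```

View pics/w12.png

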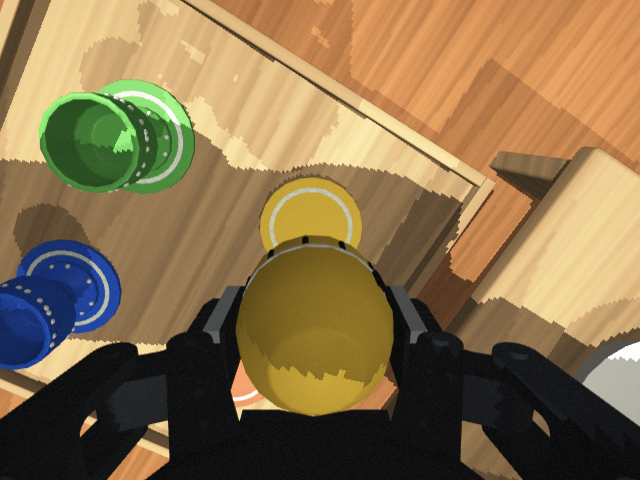

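{"fn": "arm_command", "kwargs": {"commands": [{"dx": 3,"dy": 0,"dz": 0,"twist": 0},{"dx": 6,"dy": -0.1,"dz": 0,"twist": 0},{"dx": 8,"dy": -0.2,"dz": -0.1,"twist": 0},{"dx": 9.5,"dy": -0.2,"dz": -0.1,"twist": 0},{"dx": 10,"dy": -0.2,"dz": -0.1,"twist": 0},{"dx": 10,"dy": -0.2,"dz": -0.1,"twist": 0},{"dx": 10,"dy": -0.2,"dz": -0.1,"twist": 0}]}}

```text
clock: 17.05
position: [0.6372, 0.2418, 0.05]
tool_rot: [1.418, 1.538, 0.404]
force: [0.3, -1.3, -0.3]
grip_width: 0.0529
```

```bash
python3 mv.py .6365 .2423 .0445 -1.01
```

```text
dx,dy,dz 0.54 -0.05 -0.08 twist -0.003  rows>=0.1 clock 17.05 pos [0.6372 0.2418 0.05  ] psi -1.013 q7 0.53 grip 0.0529
```

{"fn": "arm_command", "kwargs": {"commands": [{"dx": 0.3,"dy": -0.1,"dz": -0.1,"twist": 0},{"dx": 0.5,"dy": -0.1,"dz": -0.1,"twist": 0},{"dx": 0.6,"dy": -0.1,"dz": -0.1,"twist": 0},{"dx": 0.6,"dy": -0.1,"dz": -0.1,"twist": 0}]}}

```text
clock: 17.38
position: [0.6363, 0.2424, 0.0448]
tool_rot: [1.423, 1.537, 0.41]
force: [-1.7, -0.6, 4.4]
grip_width: 0.053
```

Contact. Releasing.

{"fn": "arm_command", "kwargs": {"commands": [{"dx": 0,"dy": 0,"dz": 0,"twist": 0},{"dx": 0,"dy": 0,"dz": 0,"twist": 0},{"dx": 0,"dy": 0,"dz": 0,"twist": 0},{"dx": 0,"dy": 0,"dz": 0,"twist": 0},{"dx": -3,"dy": 0,"dz": 0,"twist": 0},{"dx": -7,"dy": 0.2,"dz": 0,"twist": 0},{"dx": -11,"dy": 0.3,"dz": 0,"twist": 0},{"dx": -13,"dy": 0.3,"dz": 0,"twist": 0}], "grip": -0.7}}

```text
clock: 18.05
position: [0.6361, 0.2422, 0.1794]
tool_rot: [1.416, 1.532, 0.403]
force: [1.2, 0.4, 0.5]
grip_width: 0.0728
```

```bash
python3 - <<'E'
from h import *
c=cam('wrist'); im=imaging.grab_frame('wrist').copy()
for z,k,col in ((.022,'timer',(255,0,0)),(.018,'pad',(0,0,0))):
    h=sil(c,k,(.636,.242),z); cv2.polylines(im,[h.astype(int).reshape(-1,1,2)],True,col,1)
cv2.imwrite('pics/w13.png',im[:,:,::-1])
E
python3 mv.py .620 -.250 .17 -1.0105
```

```text
dx,dy,dz 0.30 -27.53 40.89 twist -0.003  rows>=11.8 clock 18.1 pos [0.637  0.2425 0.1819] psi -1.013 q7 0.46 grip 0.0729
```

View pics/w13.png

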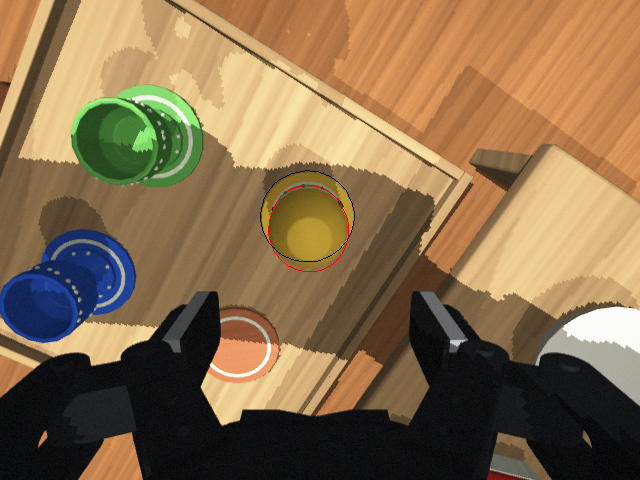

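Timer placed well, matching the overlay at (310,230). Copper cup next.

{"fn": "arm_command", "kwargs": {"commands": [{"dx": 0,"dy": -27.5,"dz": 40.9,"twist": 0},{"dx": 0,"dy": -27.5,"dz": 40.9,"twist": 0},{"dx": 0,"dy": -27.5,"dz": 40.9,"twist": 0},{"dx": 0,"dy": -27.5,"dz": 40.9,"twist": 0},{"dx": 0,"dy": -27.5,"dz": 40.9,"twist": 0},{"dx": 0,"dy": -27.5,"dz": 40.9,"twist": 0},{"dx": 0,"dy": -27.5,"dz": 40.9,"twist": 0},{"dx": 0,"dy": -27.5,"dz": 40.9,"twist": 0},{"dx": 0,"dy": -27.5,"dz": 40.9,"twist": 0},{"dx": 0,"dy": -27.5,"dz": 40.9,"twist": 0},{"dx": 0,"dy": -27.5,"dz": 40.9,"twist": 0},{"dx": 0,"dy": -27.5,"dz": 40.9,"twist": 0}], "grip": -0.75}}

```text
clock: 19.1
position: [0.6193, -0.2534, 0.1731]
tool_rot: [1.408, 1.53, 0.393]
force: [1.2, 0.4, -0.5]
grip_width: 0.0753
```

{"fn": "arm_command", "kwargs": {"commands": [{"dx": 0,"dy": 0,"dz": 0,"twist": 0},{"dx": 0,"dy": 0,"dz": 0,"twist": 0},{"dx": 0,"dy": 0,"dz": 0,"twist": 0}]}}

```text
clock: 19.35
position: [0.6193, -0.253, 0.1728]
tool_rot: [1.425, 1.53, 0.41]
force: [0.1, -0.3, -0.1]
grip_width: 0.0745
```

```bash
cat > copv.py <<'E'
import sys; from h import *
x,y,a,z0=map(float,sys.argv[1:5])
c=cam('wrist'); im=imaging.grab_frame('wrist').copy(); np.save('w_%s.npy'%sys.argv[5],dict(c=c,im=im.copy()),allow_pickle=True)
d=np.array([np.cos(a),np.sin(a)]);e=np.array([-d[1],d[0]]);o=np.array([x,y])
P=[o+d*.027+e*.007,o+d*.084+e*.007,o+d*.084-e*.007,o+d*.027-e*.007]
rim=proj(c,np.c_[x+.027*np.cos(t),y+.027*np.sin(t),np.full(60,z0+.046)])
cv2.polylines(im,[proj(c,np.c_[P,[z0+.044]*4]).astype(int).reshape(-1,1,2)],True,(0,0,255),1)
cv2.polylines(im,[rim.astype(int).reshape(-1,1,2)],True,(0,0,255),1)
cv2.imwrite('pics/%s.png'%sys.argv[5],im[:,:,::-1])
E
python3 copv.py .6195 -.2505 2.131 0 w14; python3 mv.py .6195 -.2505 .02 -1.0102
```

```text
dx,dy,dz 15.28 -0.55 -0.23 twist -0.004  rows>=3.7 clock 19.4 pos [ 0.6196 -0.2521  0.1729] psi -1.014 q7 1.22 grip 0.0747
```

View pics/w14.png

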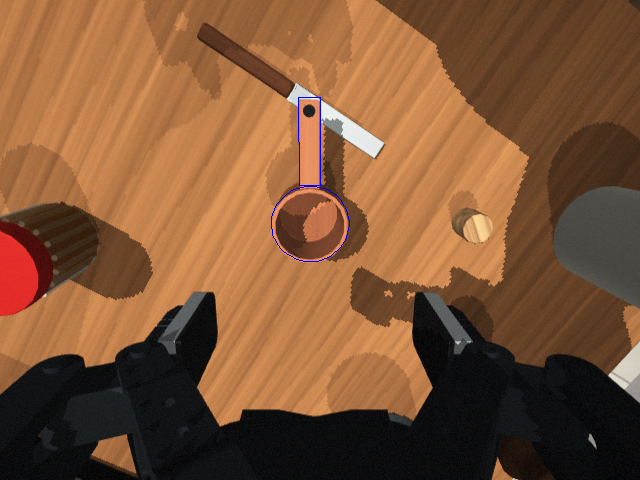

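{"fn": "arm_command", "kwargs": {"commands": [{"dx": 4,"dy": -0.1,"dz": -0.1,"twist": 0},{"dx": 8,"dy": -0.3,"dz": -0.1,"twist": 0},{"dx": 11,"dy": -0.4,"dz": -0.2,"twist": 0},{"dx": 14,"dy": -0.5,"dz": -0.2,"twist": 0},{"dx": 15.2,"dy": -0.55,"dz": -0.2,"twist": 0},{"dx": 15.2,"dy": -0.55,"dz": -0.2,"twist": 0},{"dx": 15.2,"dy": -0.55,"dz": -0.2,"twist": 0}]}}

```text
clock: 19.98
position: [0.6201, -0.2502, 0.0215]
tool_rot: [1.425, 1.529, 0.413]
force: [0.3, -0.5, 1.1]
grip_width: 0.0746
```

```bash
python3 mv.py .6195 -.2505 .02 -1.0102
```

```text
dx,dy,dz 0.15 -0.07 -0.01 twist -0.003  rows>=0.0 clock 19.9833 pos [ 0.6201 -0.2502  0.0215] psi -1.013 q7 1.3 grip 0.0746
```

{"fn": "arm_command", "kwargs": {"commands": [{"dx": 0.1,"dy": -0.1,"dz": 0,"twist": 0},{"dx": 0.1,"dy": -0.1,"dz": 0,"twist": 0},{"dx": 0.1,"dy": -0.1,"dz": 0,"twist": 0},{"dx": 0.1,"dy": -0.1,"dz": 0,"twist": 0},{"dx": 0.1,"dy": -0.1,"dz": 0,"twist": 0},{"dx": 0.1,"dy": -0.1,"dz": 0,"twist": 0}], "grip": 1, "squeeze": 30}}

```text
clock: 20.48
position: [0.6203, -0.251, 0.0228]
tool_rot: [1.389, 1.527, 0.376]
force: [-3.2, 2.1, 10.5]
grip_width: 0.0539
```

{"fn": "arm_command", "kwargs": {"commands": [{"dx": -3,"dy": 0,"dz": 0,"twist": 0},{"dx": -7,"dy": 0.2,"dz": 0,"twist": 0},{"dx": -11,"dy": 0.4,"dz": 0,"twist": 0},{"dx": -13,"dy": 0.5,"dz": 0,"twist": 0},{"dx": -13,"dy": 0.5,"dz": 0,"twist": 0}]}}

```text
clock: 20.9
position: [0.6215, -0.2515, 0.1595]
tool_rot: [1.285, 1.52, 0.273]
force: [0.2, 0.1, -2.3]
grip_width: 0.0535
```

```bash
python3 - <<'E'
from h import *
s=sensors.observe(); p=s['position']; T=R(s['tool_rot']); psi=np.arctan2(T[1,2],T[0,2])
import subprocess; subprocess.run(['python3','copv.py',str(p[0]),str(p[1]),str(psi+np.pi),str(p[2]-.022),'w15'])
E
python3 mv.py .6433 .116 .16 0.695
```

```text
dx,dy,dz 0.31 21.36 -29.91 twist -1.708  rows>=13.7 clock 20.95 pos [ 0.6206 -0.2508  0.1566] psi -1.013 q7 1.23 grip 0.0535
```

View pics/w15.png

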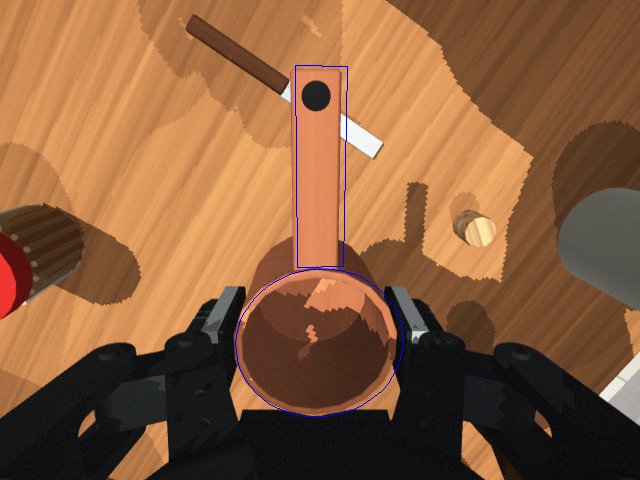

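{"fn": "arm_command", "kwargs": {"commands": [{"dx": 0,"dy": 21.4,"dz": -29.9,"twist": -1.7},{"dx": 0,"dy": 21.4,"dz": -29.9,"twist": -1.7},{"dx": 0,"dy": 21.4,"dz": -29.9,"twist": -1.7},{"dx": 0,"dy": 21.4,"dz": -29.9,"twist": -1.7},{"dx": 0,"dy": 21.4,"dz": -29.9,"twist": -1.7},{"dx": 0,"dy": 21.4,"dz": -29.9,"twist": -1.7},{"dx": 0,"dy": 21.4,"dz": -29.9,"twist": -1.7},{"dx": 0,"dy": 21.4,"dz": -29.9,"twist": -1.7},{"dx": 0,"dy": 21.4,"dz": -29.9,"twist": -1.7},{"dx": 0,"dy": 21.4,"dz": -29.9,"twist": -1.7},{"dx": 0,"dy": 21.4,"dz": -29.9,"twist": -1.7},{"dx": 0,"dy": 21.4,"dz": -29.9,"twist": -1.7}]}}

```text
clock: 21.95
position: [0.643, 0.117, 0.1626]
tool_rot: [-0.182, 1.524, 0.313]
force: [0.4, -0.1, -2.0]
grip_width: 0.0534
```

```bash
python3 mv.py .643 .1164 .16 .695; python3 -c "
from h import *; print(sensors.observe()['qpos'].round(2))"
```

```text
dx,dy,dz 0.26 -0.05 -0.04 twist -0.200  rows>=1.6 clock 21.95 pos [0.643  0.117  0.1626] psi 0.495 q7 1.89 grip 0.0534
[-0.36  0.63  0.14  1.64 -0.12  0.83  1.89]
```

{"fn": "arm_command", "kwargs": {"commands": [{"dx": 0.2,"dy": 0,"dz": 0,"twist": -0.1},{"dx": 0.2,"dy": 0,"dz": 0,"twist": -0.2},{"dx": 0.2,"dy": 0,"dz": 0,"twist": -0.2},{"dx": 0.2,"dy": 0,"dz": 0,"twist": -0.2},{"dx": 0.2,"dy": 0,"dz": 0,"twist": -0.2}]}}

```text
clock: 22.37
position: [0.6429, 0.1169, 0.1604]
tool_rot: [-0.377, 1.524, 0.315]
force: [-0.7, -1.0, -2.0]
grip_width: 0.0539
```

```bash
 python3 - <<'E'
from h import *
s=sensors.observe(); p=s['position']; T=R(s['tool_rot']); psi=np.arctan2(T[1,2],T[0,2]); print(T[:,0].round(3))
import subprocess; subprocess.run(['python3','copv.py',str(p[0]),str(p[1]),str(psi+np.pi),str(p[2]-.022),'w16'])
E
python3 mv.py .643 .1164 .048 .695
```

```text
[ 0.044  0.014 -0.999]
dx,dy,dz 11.23 0.14 -0.52 twist -0.003  rows>=2.7 clock 22.4167 pos [0.6429 0.117  0.1605] psi 0.692 q7 2.05 grip 0.0535
```

View pics/w16.png

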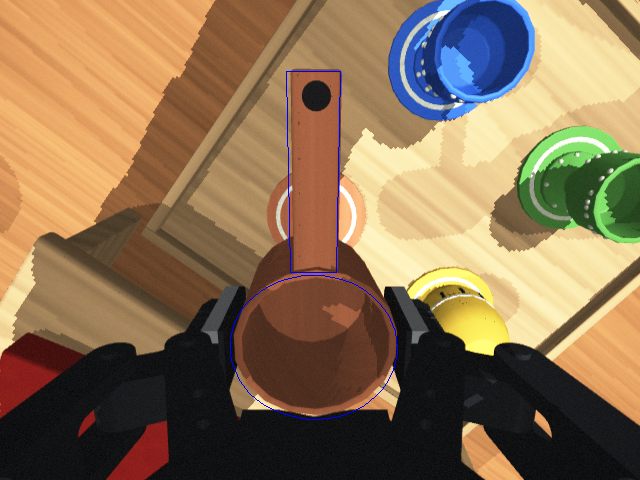

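{"fn": "arm_command", "kwargs": {"commands": [{"dx": 3,"dy": 0,"dz": -0.1,"twist": 0},{"dx": 6,"dy": 0.1,"dz": -0.3,"twist": 0},{"dx": 8.5,"dy": 0.1,"dz": -0.4,"twist": 0},{"dx": 10,"dy": 0.1,"dz": -0.5,"twist": 0},{"dx": 11,"dy": 0.1,"dz": -0.5,"twist": 0},{"dx": 11,"dy": 0.1,"dz": -0.5,"twist": 0},{"dx": 11,"dy": 0.1,"dz": -0.5,"twist": 0}]}}

```text
clock: 23.0
position: [0.6435, 0.1163, 0.0507]
tool_rot: [-0.382, 1.524, 0.309]
force: [-0.4, 0.0, -0.5]
grip_width: 0.0538
```

```bash
python3 mv.py .643 .1164 .046 .695
```

```text
dx,dy,dz 0.46 0.05 -0.05 twist -0.003  rows>=0.1 clock 23.0 pos [0.6435 0.1163 0.0507] psi 0.692 q7 2.06 grip 0.0538
```

{"fn": "arm_command", "kwargs": {"commands": [{"dx": 0.2,"dy": 0.05,"dz": -0.05,"twist": 0},{"dx": 0.4,"dy": 0.05,"dz": -0.05,"twist": 0},{"dx": 0.5,"dy": 0.05,"dz": -0.05,"twist": 0},{"dx": 0.5,"dy": 0.05,"dz": -0.05,"twist": 0}]}}

```text
clock: 23.33
position: [0.6436, 0.1166, 0.0463]
tool_rot: [-0.383, 1.523, 0.308]
force: [0.5, 0.6, 3.0]
grip_width: 0.0535
```

```bash
python3 - <<'E'
from h import *
c=cam('scene'); im=imaging.grab_frame('scene')[:,:,::-1]
cv2.imwrite('pics/s1.png',cv2.resize(im[220:350,310:510],None,fx=4,fy=4)); 
s=sensors.observe(); print(s['force'],s['position'])
E
```

```text
[-0.19088809 -0.16799881  2.95612459] [0.64353238 0.11659828 0.04628807]
```

View pics/s1.png

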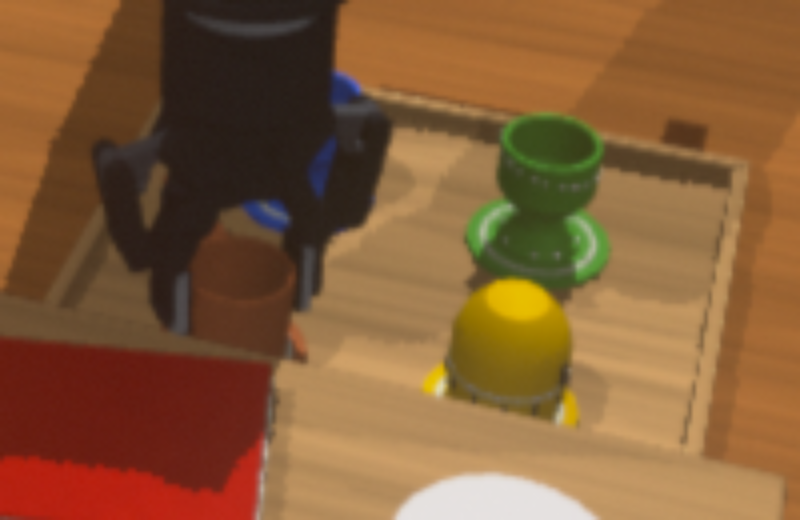

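{"fn": "arm_command", "kwargs": {"commands": [{"dx": 0.1,"dy": 0,"dz": 0,"twist": 0},{"dx": 0.1,"dy": 0,"dz": 0,"twist": 0}]}}

```text
clock: 23.55
position: [0.644, 0.1168, 0.046]
tool_rot: [-0.378, 1.522, 0.313]
force: [-2.3, 0.8, 8.9]
grip_width: 0.0535
```

{"fn": "arm_command", "kwargs": {"commands": [{"dx": 0,"dy": 0,"dz": 0,"twist": 0},{"dx": 0,"dy": 0,"dz": 0,"twist": 0},{"dx": 0,"dy": 0,"dz": 0,"twist": 0},{"dx": 0,"dy": 0,"dz": 0,"twist": 0},{"dx": -3,"dy": 0,"dz": 0.1,"twist": 0},{"dx": -7,"dy": 0,"dz": 0.3,"twist": 0},{"dx": -11,"dy": 0,"dz": 0.5,"twist": 0},{"dx": -15,"dy": 0,"dz": 0.7,"twist": 0},{"dx": -18,"dy": 0,"dz": 0.8,"twist": 0},{"dx": -18,"dy": 0,"dz": 0.8,"twist": 0}], "grip": -0.7}}

```text
clock: 24.38
position: [0.6441, 0.1196, 0.2329]
tool_rot: [-0.386, 1.513, 0.305]
force: [-0.1, 0.3, 0.3]
grip_width: 0.0729
```

```bash
python3 copv.py .6433 .116 -2.4465 .022 w17
```

```text
(no output)
```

View pics/w17.png

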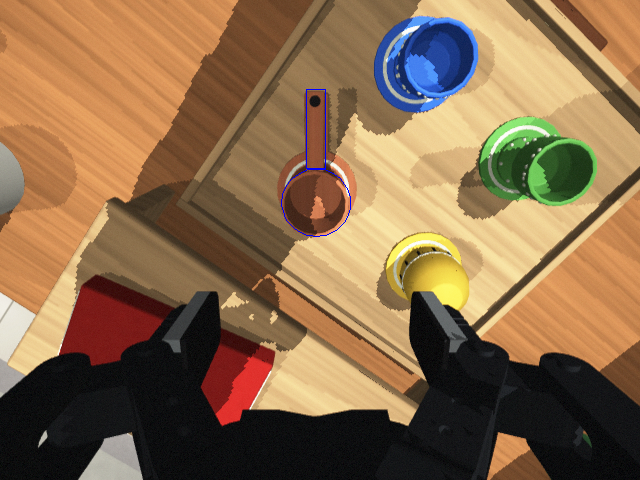

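The copper cup matches its target overlay at (317,203), with the handle over the strip. I'll move the arm aside for a last check.

```bash
python3 mv.py .5 -.2 .3 .695
```

```text
dx,dy,dz -8.29 -15.66 -31.00 twist -0.004  rows>=8.6 clock 24.4333 pos [0.6431 0.1194 0.2296] psi 0.691 q7 2.04 grip 0.0726
```

{"fn": "arm_command", "kwargs": {"commands": [{"dx": -4,"dy": 0,"dz": 0,"twist": 0.1},{"dx": -8,"dy": -1,"dz": -2,"twist": 0.3},{"dx": -8,"dy": -15.5,"dz": -31,"twist": 1.0},{"dx": -8,"dy": -15.5,"dz": -31,"twist": 1.0},{"dx": -8,"dy": -15.5,"dz": -31,"twist": 1.0},{"dx": -8,"dy": -15.5,"dz": -31,"twist": 1.0},{"dx": -8,"dy": -15.5,"dz": -31,"twist": 1.0},{"dx": -8,"dy": -15.5,"dz": -31,"twist": 1.0},{"dx": -8,"dy": -15.5,"dz": -31,"twist": 1.0},{"dx": -8,"dy": -15.5,"dz": -31,"twist": 1.0},{"dx": -8,"dy": -15.5,"dz": -31,"twist": 1.0},{"dx": -8,"dy": -15.5,"dz": -31,"twist": 1.0}]}}

```text
clock: 25.43
position: [0.498, -0.2005, 0.2964]
tool_rot: [0.621, 1.518, 0.309]
force: [0.4, 1.1, 0.6]
grip_width: 0.0725
```

```bash
python3 - <<'E'
from h import *
im=imaging.grab_frame('top').copy(); c=cam('top')
for k,z,xy in (('egg',.022,(.512,.114)),('egg',.022,(.5095,.2345)),('timer',.022,(.636,.242)),('cup',.022,(.6433,.116))):
    print(k,hullstat(sil(c,k,xy,z))[0])
cv2.imwrite('pics/t_end.png',cv2.resize(im[100:300,140:340,::-1],None,fx=3,fy=3,interpolation=cv2.INTER_NEAREST))
s=imaging.grab_frame('scene'); cv2.imwrite('pics/s_end.png',s[:,:,::-1])
H=hsv(im).astype(int); m=lambda h0,h1,s:(H[...,0]>=h0)&(H[...,0]<=h1)&(H[...,1]>=s)
a=fit(c,near(m(22,32,225),(198,170),40),'timer',(.636,.242),.022); print(a)
E
```

```text
egg [249.35156973 225.35019606]
egg [196.49858356 225.38291526]
timer [196.5832291  170.84252984]
cup [251.34860345 168.85334178]
(array([0.63274003, 0.23696064]), 703.0, 514.9384103844641, array([198.72593646, 172.3018018 ]))
```

View pics/t_end.png

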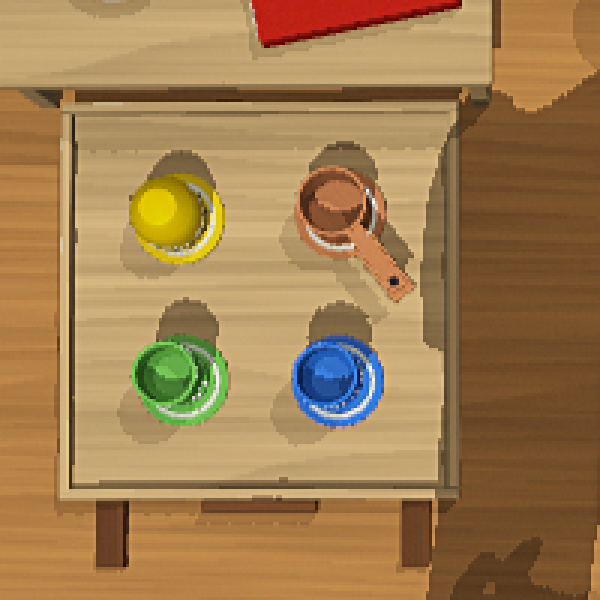

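View pics/s_end.png

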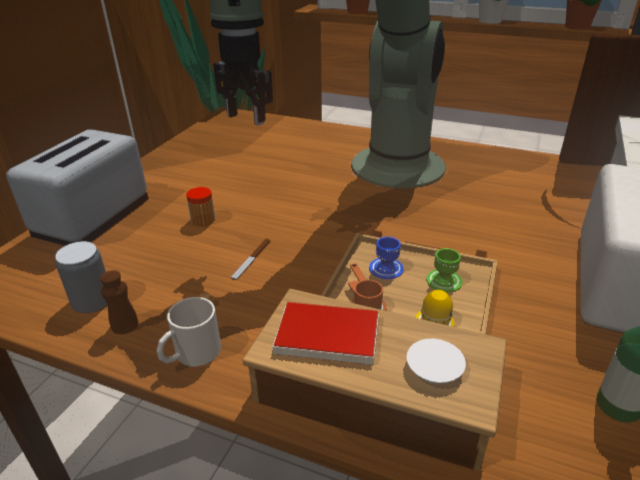

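```bash
python3 - <<'E'
from h import *
c=cam('top')
for n,uv,z,t in (('blue',(327,376),.084,(.512,.114)),('green',(165,371),.084,(.5095,.2345)),('copper',(334,203),.068,(.6433,.116))):
    print(n,(ray(c,(uv[0]/3+140-.3,uv[1]/3+100-.3),z)[:2]-t)*1e3)
e=ray(c,(394/3+140,281/3+100),.066); print(np.degrees(np.arctan2(e[1]-.116,e[0]-.6433)),np.degrees(-2.4465))
E
```

```text
blue [-0.159396   -0.42186393]
green [ 3.29849485 -0.22142749]
copper [ 0.59248381 -1.5981549 ]
-139.75918127917015 -140.1741245787559
```

```bash
python3 -c "
from workcell import order; print(order.job_done())"
```

```text
the job is handed in; nothing more can be done
None
```

I placed the blue egg cup, green egg cup, yellow timer and copper measuring cup, in that order, each upright on the pad of its own colour. I handed the job in at about 25.5 s on the clock, with the gripper empty and well clear.

**Position checks:**
- **Top camera:** the blue cup read about 0.5 mm off its pad centre, the green about 3 mm and the copper about 2 mm. One pixel is roughly 2 mm in that view.
- **Copper handle:** it lies within about 0.5° of its strip's direction.
- **Wrist camera:** the overlays taken just after each release agreed for all four items.
- **Jam jar:** it was never touched and still stands where it was.

**Disagreements:**
- **Timer fit:** the last automatic top-view fit of the timer came out about 6 mm off. It is not valid, because its colour mask merged the timer with the yellow pad. The wrist overlay showed the timer centred.
- **Tool tilt:** the tool drifted about 3° from vertical over the run. The copper cup was therefore set down slightly tilted, but it looks flat in the last pictures.

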